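Seal the sample cartons in the treadle press and stack them on the tilted rack

ROBOT

A 6-joint arm with a two-finger parallel gripper is mounted at the origin on a cart in front of the work surface, level with it; the furniture and walls round the work are solid. World frame = base frame: x ahead of the robot, y to its left, z up, the work surface at z = 0. Lengths are in m, angles in rad, forces in N, time in s.
With the tool pointing down it reaches from about 0.35 to 0.775 m from the base axis. Payload 5.5 kg.
Tool frame: the origin (TCP) lies where the fingers leave the gripper's body, on its centre line; the fingertips stand 73 mm ahead of it and the grasp point (between the pads) lies manip.tcp_to_grasp ahead of it (manip.tcp_to_grasp is the distance from the TCP to the grasp point, in m); z points along the fingers, y is the direction in which the jaws open and shut (so a half turn about z gives the same grasp; the last joint's range is limited). The gripper opens to 85 mm and grips with 20 to 120 N. Pads are 22 mm wide; open, the fingers measure 114 mm over their backs; the gripper's body (76 mm by 85 mm) begins 54 mm behind the grasp point. The pads swing forward as they close: fully open they stand 13 mm farther back than shut.
Start: joints at [1.048, 0.313, 0.046, 1.304, 0, 1.431], TCP at [0.215, 0.533, 0.304] pointing down, gripper open.
Joint ranges: [-2.76, 2.76], [-0.86, 1.69], [-1.03, 1.26], [-2.2, 2.34], [-1.47, 1.5], [-3.14, 3.14]. Speed limits (rad/s): [2.57, 2.57, 3.14, 3.14, 3.14, 3.14].

INTERFACE

Orientations are given as a unit quaternion [x, y, z, w].
In Python, from workcell import manip gives the robot as it stands.
- The arm moves only by the shell command python3 -m handwheel 'ROWS'. ROWS is JSON, a list of rows, each an object with "gripper": the opening, from -1 (shut) to 1 (fully open); "travel": the shift along the tool's x, y, z in units of 60 mm (1.0 is 60 mm), a list of three; "roll": the turn about the tool's z in units of 5 degrees (1.0 is 5 degrees). In form: [{"gripper": gripper, "travel": [x, y, z], "roll": roll}, ...]. A call has 1 to 20 rows; each row is the pose to reach, as a shift and turn from the pose commanded when the call began, along the tool's axes at that moment; what a row does not reach only later rows make up. A row lasts 1/8 s, in which the tool goes at most 62.5 mm and 10.7 degrees, less where a joint would pass 70% of its speed; a pose out of reach is approached as far as the arm can. A call with a gripper value outside its range is refused whole. The fingers move at their own pace and stop on an object; the grip force is fixed at half the most. Time passes only in rows, so rows that repeat a pose let the fingers close. It gives the time, the measured TCP pose, the force and the opening at its end, in the units of the state.
- manip.state(): the state, without advancing time (a new reading comes with each control period).
- manip.capture(name): name is "side" or "top" or "wrist"; returns the picture (480x640x3 uint8, blue, green, red); there is no depth.
- manip.get_calibration(name): a dict with "fx", "fy", "cx", "cy" (pixels), "eye" and "orientation" of the camera in the world; the wrist camera has in their place "mount" (4x4, takes a point from camera to tool coordinates, whose origin is the TCP and whose axes are the flange's). Camera axes: x right, y up, looking along -z (the intrinsics and any distortion apply to the point x, -y, -z); pixel columns grow to the right and rows downward; lengths in m; the calibration is good to about 2 mm. A picture is of the moment at which its call begins: read the wrist's pose just before it. get_calibration takes no time and is no camera call.
- manip.close_job(): hands the job in, once; it reports no verdict.
Trained networks look in the newest picture that a camera, given by its name, has taken for a name from the list of things; names that differ only in an ending like _2 or _b are one class to them, and where a whole thing is asked for, a point or a joint stands for the part that bears it (a point fixed in the world has none). Each returns a list of dicts, best first, with "conf" (0 to 1); they miss things now and then, are a little off and sometimes report something else, mostly with a low value. They report only what shows in the picture. A call takes as long as a camera call.
- manip.search_frame(camera, thing): "rect" ([left, top, right, bottom] as shares, 0 to 1, of the picture: columns of its width, rows of its height, round what is visible of it).
- manip.regions_of(camera, thing): "pixels" (480x640 bool, what is visible of it) and "rect" ([left, top, right, bottom] as shares, 0 to 1, of the picture: columns of its width, rows of its height, round what is visible of it).
- manip.place_of(camera, thing): "point" ([column, row] as shares, 0 to 1, of the picture: columns of its width, rows of its height: a listed point, or the origin of a listed thing).
The state is a dict: "clock": time; "joint_pos": joint angles; "qd": joint speeds; "effort": joint torques, N m; "tool_pos": TCP position; "ee_rot": TCP orientation; "wrist_force": force on the tool from outside, world axes, zero at the start; "moment": the same for the moment, N m; "finger_gap": finger opening in m.
Only numpy, scipy, OpenCV 4.12 (cv2) and the standard library are available. Lean on these libraries where they do the work, as an engineer would, in place of code of your own. Each camera call takes 0.05 s, during which the arm holds its last target.

TASK

Seal the sample cartons one after another, the largest first and the smallest last: lay each flat, centred and square on the rubber pad of the press, its length running from the treadle to the platen hinge, and push the treadle all the way down to its stop for a moment. Then stack the sealed cartons in one pile in the middle of the tilted rack, larger below smaller, each lying square with its short end right against the backstop, and leave the treadle up. Do not disturb the stopwatch, steel cone and weight.

Things in the scene. Friction and masses are not known exactly. Their poses are not given: they have to be found in the camera images.
- carton_a: largest sample carton: flat lidded box of brown card with a white paper label and sealing strip, 100 x 66 x 28 mm, 0.15 kg or so; origin at the centre of its underside, x along its length (100 mm), y across its width (66 mm), z up through the lid. In some runs one of the three cartons is absent
- carton_b: middle-sized sample carton: flat lidded box of brown card with a white paper label and sealing strip, 86 x 54 x 28 mm, 0.15 kg or so; origin at the centre of its underside, x along its length (86 mm), y across its width (54 mm), z up through the lid. In some runs one of the three cartons is absent
- carton_c: smallest sample carton: flat lidded box of brown card with a white paper label and sealing strip, 72 x 42 x 28 mm, 0.15 kg or so; origin at the centre of its underside, x along its length (72 mm), y across its width (42 mm), z up through the lid. In some runs one of the three cartons is absent
- press: sealing press, fixed: grey base plate 310 (x) x 120 (y) x 12 mm; origin on the worktop below the centre of its black rubber pad (116 x 116 mm, top 16 mm high); x points from the treadle (in front, at -x) to the platen hinge (behind, at +x 85 mm, 57 mm high), z up. Bearing cheeks stand beside the hinges: 68 mm high at x = 85, y = +-52 mm and 46 mm high at x = -85, y = +-46 mm
- platen_centre (a point): centre of the underside of the steel platen (72 x 76 mm) on its hinged arm (121 mm long). Untouched, the arm stands up behind the pad, leaning 20 degrees back, tip 170 mm high. It is geared to the treadle: as that goes down, it swings over the pad and ends level, 1 to 2 mm above the lid of a carton lying there
- pad_centre (a point): centre of the top of the press's rubber pad, 16 mm above the worktop; axes as the press
- tread_centre (a point): point on top of the treadle, mid ribbed tread, 80 mm from its hinge, moving with it: 73 mm above the worktop at rest, 42 mm at the stop. The treadle is a bare steel plate 70 mm wide, 118 mm long; its hinge lies at x = -85 mm, z = 35 mm of the press and it runs from there towards -x, raised at rest. Shut fingers can push it straight down
- treadle (a joint): angle of the treadle, rad: 0 at rest (its free end raised 23 degrees), 0.40 at the stop (level), which is hard and rigid. A spring brings it back; pressing at the tread takes about 4 N at first and 11 N just before the stop
- rack: tilted plywood deck of the fixed stacking rack, 15 degrees (0.262 rad) down to its backstop; origin mid-width in the corner of deck and backstop, 20 mm up. x runs down the slope to the backstop, y along it, z square to the deck. Deck x -146 to 0 mm, y +-70 mm; backstop face at x = 0, 74 mm high along z; no side walls. Cartons do not slide down by themselves: bring them up to the backstop
- spare_cone: bystander: small steel cone standing on its base, 30 mm across, 40 mm high; origin at the centre of its underside
- weight_200g: bystander: brass calibration weight with a knob, 29 mm across, 38 mm high; origin at the centre of its underside
- stopwatch: bystander: black stopwatch lying flat, 74 x 61 x 17 mm; origin at the centre of its underside

How it is judged:
On the way, in this order (a step that is already met when the one before it is completed fails the run):
1. the largest carton lies centred (14 mm), flat and square (0.2 rad) on the pad while the treadle is down at its stop (past 0.365 of 0.40 rad), the platen closed over it (distance between carton_a and pad_centre below 0.014 m and angle between carton_a's own z axis and vertical below 0.08 rad and angle between the x axis of carton_a and the x axis of press, either way round below 0.2 rad and z of tread_centre in the frame of carton_a below 0.0293 m), for 0.2 s.
2. the middle-sized carton lies centred (14 mm), flat and square (0.2 rad) on the pad while the treadle is down at its stop (past 0.365 of 0.40 rad), the platen closed over it (distance between carton_b and pad_centre below 0.014 m and angle between carton_b's own z axis and vertical below 0.08 rad and angle between the x axis of carton_b and the x axis of press, either way round below 0.2 rad and z of tread_centre in the frame of carton_b below 0.0293 m), for 0.2 s.
3. the smallest carton lies centred (14 mm), flat and square (0.2 rad) on the pad while the treadle is down at its stop (past 0.365 of 0.40 rad), the platen closed over it (distance between carton_c and pad_centre below 0.014 m and angle between carton_c's own z axis and vertical below 0.08 rad and angle between the x axis of carton_c and the x axis of press, either way round below 0.2 rad and z of tread_centre in the frame of carton_c below 0.0293 m), for 0.2 s.
At the end, for the whole second after the job is handed in: every carton that is there lies in one pile on the rack, larger below smaller, its lower end within 7 mm of the backstop, within 18 mm of the rack's middle, flat on the tilted deck or the carton below (0.08 rad) and square to the backstop (0.15 rad), at rest; the treadle is back up (under 0.06 rad) (x of carton_a in the frame of rack between -0.057 and -0.044 m and y of carton_a in the frame of rack between -0.018 and 0.018 m and z of carton_a in the frame of rack between -0.006 and 0.064 m and angle between the z axis of each of carton_a, carton_b, carton_c and the z axis of rack, either way round below 0.08 rad and angle between the x axis of each of carton_a, carton_b, carton_c and the x axis of rack, either way round below 0.15 rad and linear speed of each of carton_a, carton_b, carton_c below 0.02 m/s and x of carton_b in the frame of rack between -0.05 and -0.037 m and y of carton_b in the frame of rack between -0.018 and 0.018 m and z of carton_b in the frame of rack between -0.006 and 0.064 m and z of each of carton_b, carton_c in the frame of carton_a above 0.02 m and x of carton_c in the frame of rack between -0.043 and -0.03 m and y of carton_c in the frame of rack between -0.018 and 0.018 m and z of carton_c in the frame of rack between -0.006 and 0.064 m and z of carton_c in the frame of carton_b above 0.02 m and value of joint treadle below 0.06 rad); the robot touches nothing.
It fails at once if the stopwatch, the steel cone or the weight is moved more than 3 cm (distance of any of spare_cone, weight_200g, stopwatch from where it was at the start of the episode above 0.03 m).
Of carton_a, carton_b, carton_c only 2 to 3 are there at a start; the rules pass over those that are not, and their reading is None.
At some moment in a run one of carton_a, carton_b, carton_c may be knocked a few centimetres aside while the robot is not near it.
It also fails if it takes over 210 s, if anything falls off the work surface, if the arm or the gripper's body presses on something with over 40 N, if the wrist force passes 120 N, or if a joint passes its speed limit or range.

## Working session

There is one attempt and no reset: what is moved stays moved. The work goes in short steps, Python scripts to look and compute and a shell command to move; the robot and the scene stay as the last step left them, time stands still between calls to the robot, and variables do not carry over. Pictures are saved under pics/ and viewed, and the job is handed in when it is done.

```bash
ls -la; mkdir -p pics
cat > h.py <<'E'
import numpy as np, cv2
from workcell import manip
from scipy.spatial.transform import Rotation as R
def snap(cam,fn):
    im=manip.capture(cam); cv2.imwrite('pics/'+fn,im); return im
E
python3 - <<'E'
from h import *
print(manip.state(), manip.tcp_to_grasp)
for c in ("side","top","wrist"):
    print(c,manip.get_calibration(c)); snap(c,c+"0.png")
E
```

```text
total 12
drwxr-xr-x  3 agent agent 4096 Dec  6 06:07 .
drwxr-xr-x 23 root  root  4096 Dec  6 06:07 ..
drwxr-xr-x  2 agent agent 4096 Dec  6 06:07 pics
{'clock': 0.0, 'joint_pos': array([1.04842682e+00, 3.13971675e-01, 4.49667476e-02, 1.30362841e+00,
       3.03256054e-05, 1.43119631e+00]), 'qd': array([ 2.23057559e-04, -4.43201530e-05, -2.25790640e-04,  1.08042886e-03,
        3.49058193e-03,  1.35344099e-03]), 'effort': array([-2.52822167e-03, -4.80629504e+01,  2.98533046e+01,  1.92662847e-02,
       -1.78931996e-04, -2.60402430e-06]), 'tool_pos': array([0.2145601 , 0.5330416 , 0.30302012]), 'ee_rot': array([ 1.90218471e-01,  9.81741356e-01, -8.63724811e-04, -3.12830927e-04]), 'wrist_force': array([-0.18990938,  0.31104864,  0.2601567 ]), 'moment': array([-0.0521263 , -0.01203188, -0.00622746]), 'finger_gap': 0.0854981516041563} 0.0539
side {'fx': 565.6872131140702, 'fy': 565.6872131140702, 'cx': 324.6938915488716, 'cy': 237.86147303466248, 'eye': array([0.29830383, 1.46816707, 1.14562614]), 'orientation': array([-0.03952946,  0.46102265,  0.88285857, -0.08035103])}
top {'fx': 443.39074844155465, 'fy': 443.39074844155465, 'cx': 318.03240541026486, 'cy': 237.2133231763819, 'eye': array([0.38379918, 0.04034881, 1.53017972]), 'orientation': array([ 0.04094622, -0.05744749, -0.70273702,  0.70794341])}
wrist {'fx': 375.8031077517699, 'fy': 375.8031077517699, 'cx': 321.9963960529524, 'cy': 240.29913667156976, 'mount': array([[ 9.10232790e-04,  9.47122626e-01,  3.20870539e-01,
         8.33527989e-02],
       [ 9.99999431e-01, -1.04080257e-03,  2.35407692e-04,
        -7.65473111e-04],
       [ 5.56922834e-04,  3.20870142e-01, -9.47123034e-01,
        -7.03062245e-02],
       [ 0.00000000e+00,  0.00000000e+00,  0.00000000e+00,
         1.00000000e+00]])}
```

View pics/top0.png

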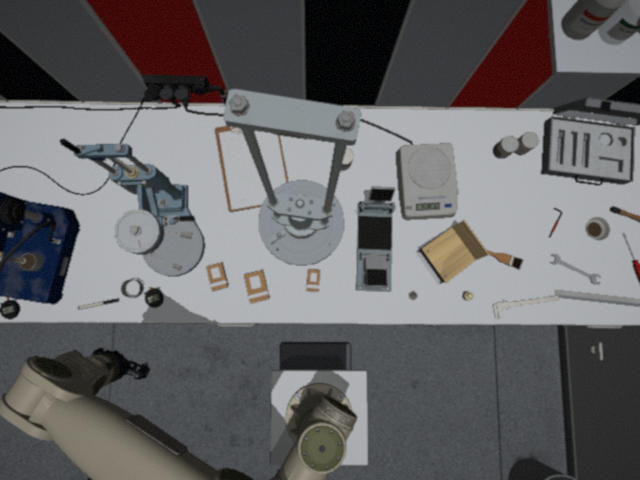

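View pics/side0.png

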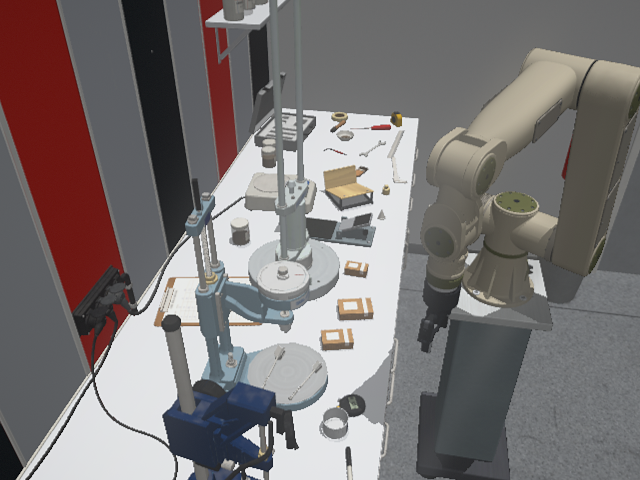

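View pics/wrist0.png

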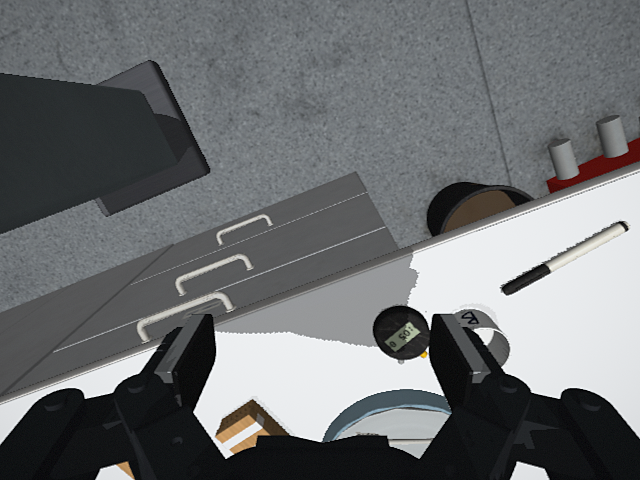

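```bash
cat >> h.py <<'E'
def cam(name,st=None):
    c=manip.get_calibration(name)
    if 'eye' in c: return c,R.from_quat(c['orientation']).as_matrix(),np.array(c['eye'])
    st=st or manip.state()
    T=np.eye(4);T[:3,:3]=R.from_quat(st['ee_rot']).as_matrix();T[:3,3]=st['tool_pos']
    T=T@c['mount']; return c,T[:3,:3],T[:3,3]
def proj(P,C):
    c,Rm,e=C; q=(np.atleast_2d(P)-e)@Rm
    return np.c_[c['cx']+c['fx']*q[:,0]/-q[:,2], c['cy']+c['fy']*-q[:,1]/-q[:,2]]
def unproj(px,z,C):
    c,Rm,e=C; px=np.atleast_2d(px).astype(float)
    d=np.c_[(px[:,0]-c['cx'])/c['fx'],-(px[:,1]-c['cy'])/c['fy'],-np.ones(len(px))]@Rm.T
    return e+d*((z-e[2])/d[:,2])[:,None]
E
python3 - <<'E'
from h import *
im=snap('top','t1.png')
cv2.imwrite('pics/t1z.png',cv2.resize(im[170:330,180:500],None,fx=2.5,fy=2.5,interpolation=cv2.INTER_CUBIC))
C=cam('top')
sz=dict(carton_a=(.1,.066),carton_b=(.086,.054),carton_c=(.072,.042))
r=manip.regions_of('top','carton_a')
for d in r[:5]:
    m=d['pixels'].astype(np.uint8); cs,_=cv2.findContours(m,0,2); k=max(cs,key=cv2.contourArea)
    rr=cv2.minAreaRect(k); b=cv2.boxPoints(rr); w=unproj(b,.028,C)
    print(d['conf'],rr,m.sum()); print(w.mean(0).round(3),np.linalg.norm(np.diff(w,axis=0),axis=1).round(3),w.round(3).tolist())
for n in ['press','rack','treadle','platen_centre','pad_centre','tread_centre','spare_cone','weight_200g','stopwatch','carton_b']:
    for d in manip.place_of('top',n)[:3]:
        p=np.array(d['point'])*[640,480]; print(n,round(d['conf'],2),p.round(1),unproj(p,{'rack':.02,'pad_centre':.016,'tread_centre':.073}.get(n,0),C).round(3))
im=snap('side','s1.png')
cv2.imwrite('pics/s1z.png',cv2.resize(im[140:370,230:430],None,fx=2.6,fy=2.6,interpolation=cv2.INTER_CUBIC))
E
```

```text
0.88 ((256.6352844238281, 286.8587951660156), (29.502546310424805, 19.95760154724121), 77.47119140625) 574
[0.425 0.211 0.028] [0.067 0.099 0.066] [[0.465, 0.256, 0.028], [0.48, 0.19, 0.028], [0.384, 0.167, 0.028], [0.369, 0.231, 0.028]]
0.67 ((216.75474548339844, 276.6415100097656), (26.09850311279297, 17.307430267333984), 74.05460357666016) 437
[0.458 0.346 0.028] [0.058 0.088 0.057] [[0.492, 0.387, 0.028], [0.508, 0.332, 0.028], [0.424, 0.305, 0.028], [0.408, 0.359, 0.028]]
0.67 ((313.38824462890625, 280.4529724121094), (10.507420539855957, 19.55760955810547), 4.39870548248291) 207
[0.447 0.021 0.028] [0.066 0.036 0.066] [[0.416, 0.041, 0.028], [0.481, 0.036, 0.028], [0.479, 0.001, 0.028], [0.413, 0.005, 0.028]]
press 0.62 [372.9 232.4] [[ 0.617 -0.187  0.   ]]
rack 0.58 [462.3 243.2] [[ 0.579 -0.494  0.02 ]]Traceback (most recent call last):
  File "<stdin>", line 12, in <module>
ValueError: it knows: carton, pad_centre, platen_centre, press, rack, spare_cone, stopwatch, tread_centre, weight_200g
```

View pics/t1z.png

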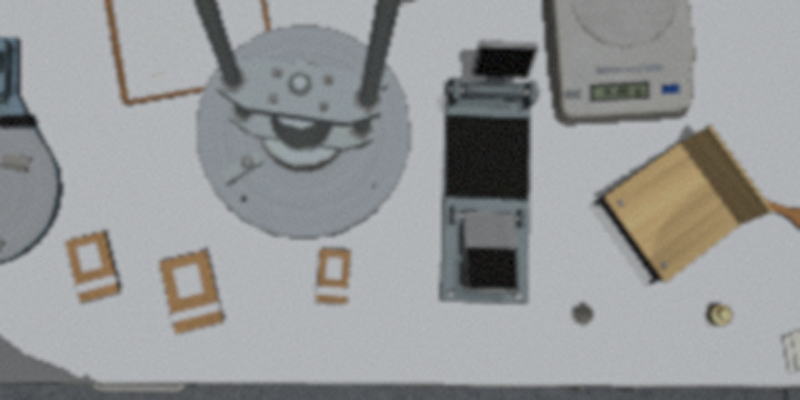

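Run:
```python
from h import *
C=cam('top'); im=snap('top','t2.png')
for n in ['press','rack','platen_centre','pad_centre','tread_centre','spare_cone','weight_200g','stopwatch']:
    for d in manip.place_of('top',n)[:2]:
        p=np.array(d['point'])*[640,480]; print(n,round(d['conf'],2),p.round(1),unproj(p,{'rack':.02,'pad_centre':.016,'tread_centre':.073}.get(n,0),C).round(3))
im=snap('side','s1.png'); C=cam('side')
for n in ['press','rack','pad_centre','tread_centre','carton']:
    for d in manip.place_of('side',n)[:3]:
        p=np.array(d['point'])*[640,480]; print('side',n,round(d['conf'],2),p.round(1),unproj(p,{'rack':.02,'pad_centre':.016,'tread_centre':.073}.get(n,0),C).round(3))
cv2.imwrite('pics/s1z.png',cv2.resize(im[140:370,230:430],None,fx=2.6,fy=2.6,interpolation=cv2.INTER_CUBIC))
```

```text
press 0.57 [376.  231.4] [[ 0.621 -0.198  0.   ]]
rack 0.96 [464.6 245.3] [[ 0.572 -0.502  0.02 ]]
platen_centre 0.68 [463.8 244. ] [[ 0.579 -0.506  0.   ]]
platen_centre 0.64 [378.5 194.8] [[ 0.752 -0.208  0.   ]]
pad_centre 0.76 [373.9 232.6] [[ 0.614 -0.188  0.016]]
tread_centre 0.95 [375.5 277.2] [[ 0.457 -0.183  0.073]]
spare_cone 0.42 [411.5 297.5] [[ 0.392 -0.317  0.   ]]
weight_200g 0.65 [466.2 296.2] [[ 0.398 -0.507  0.   ]]
weight_200g 0.46 [258.  284.7] [[0.432 0.21  0.   ]]
stopwatch 0.54 [153.8 297.2] [[0.388 0.561 0.   ]]
side press 0.7 [317.1 230.9] [[ 0.621 -0.188  0.   ]]
side rack 0.98 [341.3 185.5] [[ 0.582 -0.496  0.02 ]]
side tread_centre 0.84 [358.3 220.7] [[ 0.472 -0.171  0.073]]
side carton 0.7 [352.4 313.7] [[0.435 0.222 0.   ]]
side carton 0.66 [335.9 343.8] [[0.464 0.353 0.   ]]
side carton 0.65 [355.1 271.4] [[0.455 0.02  0.   ]]
```

View pics/s1z.png

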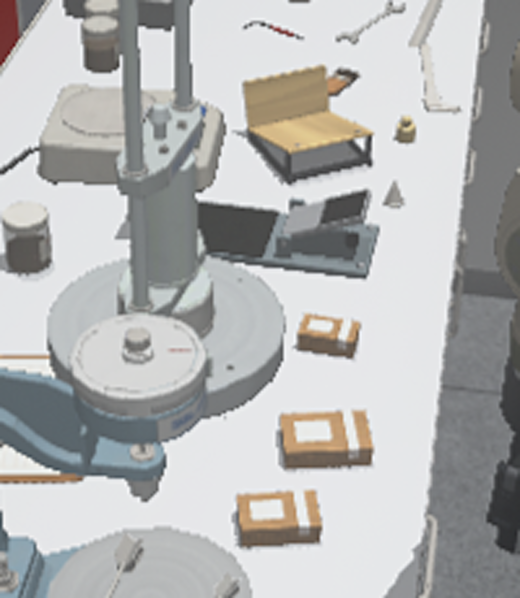

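```bash
cat >> h.py <<'E'
def plan(xyz,axis_deg):
    """TCP target and the world direction (deg) of the tool x line (tool x taken on the -X side)"""
    st=manip.state(); Rm=R.from_quat(st['ee_rot']).as_matrix()
    d=Rm.T@(np.array(xyz)-st['tool_pos'])
    yaw=np.degrees(np.arctan2(Rm[1,0],Rm[0,0])); t=axis_deg+180
    dy=(t-yaw+180)%360-180
    print('from',st['tool_pos'].round(4),'yawline',round((yaw-180+540)%360-180,2),'travel',(d/.06).round(3).tolist(),'roll',round(-dy/5,3),'t',round(st['clock'],1),'F',st['wrist_force'].round(1),'gap',round(st['finger_gap'],4))
def stat():
    plan(manip.state()['tool_pos'],0)
E
python3 - <<'E'
from h import *
plan([.435,.213,.25],15)
E
```

```text
from [0.2148 0.5334 0.3039] yawline -21.93 travel [-5.399, -3.583, 0.899] roll -7.386 t 1.1 F [-0.8  0.3 -0.1] gap 0.0851
```

```bash
R='{"gripper":1,"travel":[-5.4,-3.58,0.9],"roll":-7.39}'; python3 -m handwheel '[{"gripper":1,"travel":[-5.4,-3.58,0.9],"roll":-7.39},{"gripper":1,"travel":[-5.4,-3.58,0.9],"roll":-7.39},{"gripper":1,"travel":[-5.4,-3.58,0.9],"roll":-7.39},{"gripper":1,"travel":[-5.4,-3.58,0.9],"roll":-7.39},{"gripper":1,"travel":[-5.4,-3.58,0.9],"roll":-7.39},{"gripper":1,"travel":[-5.4,-3.58,0.9],"roll":-7.39},{"gripper":1,"travel":[-5.4,-3.58,0.9],"roll":-7.39},{"gripper":1,"travel":[-5.4,-3.58,0.9],"roll":-7.39},{"gripper":1,"travel":[-5.4,-3.58,0.9],"roll":-7.39},{"gripper":1,"travel":[-5.4,-3.58,0.9],"roll":-7.39},{"gripper":1,"travel":[-5.4,-3.58,0.9],"roll":-7.39},{"gripper":1,"travel":[-5.4,-3.58,0.9],"roll":-7.39}]'
cat >> h.py <<'E'
def carton(c='wrist',fn=None,z=.028,show=True):
    st=manip.state(); C=cam(c,st) if c=='wrist' else cam(c); im=snap(c,fn)
    out=[]
    for d in manip.regions_of(c,'carton'):
        m=d['pixels'].astype(np.uint8); cs,_=cv2.findContours(m,0,2)
        if not cs: continue
        k=max(cs,key=cv2.contourArea); w=unproj(k[:,0],z,C)[:,:2].astype(np.float32)
        rr=cv2.minAreaRect(w*1000); b=cv2.boxPoints(rr)/1000
        e=b[1]-b[0]; f=b[2]-b[1]; L=e if np.linalg.norm(e)>np.linalg.norm(f) else f
        a=np.degrees(np.arctan2(L[1],L[0])); a=(a+90)%180-90
        print(round(d['conf'],2),'ctr',(np.array(rr[0])/1000).round(4),'size',np.sort(rr[1]).round(1),'ang',round(a,1),'px',(np.array(d['rect'])*[640,480,640,480]).round())
        cv2.drawContours(im,[k],-1,(0,0,255),1)
    cv2.imwrite('pics/'+fn,im)
E
python3 - <<'E'
from h import *
stat(); carton('wrist','w1.png')
E
```

```text
clock: 2.6
tool_pos: [0.4348, 0.2138, 0.25]
ee_rot: [-0.131, 0.991, 0.0, 0.0]
wrist_force: [-0.1, -0.6, 0.1]
finger_gap: 0.0851
from [0.4348 0.2138 0.25  ] yawline 15.09 travel [0.0, 0.0, 0.0] roll 3.019 t 2.6 F [-0.1 -0.6  0.1] gap 0.0851
0.85 ctr [0.425  0.2132] size [ 67.  100.9] ang 15.1 px [280. 144. 369. 272.]
0.76 ctr [0.4552 0.3421] size [61.6 93.6] ang 15.4 px [424. 230. 503. 329.]
0.67 ctr [0.4458 0.0278] size [52.7 76.3] ang -3.6 px [ 49. 120. 130. 222.]
```

View pics/w1.png

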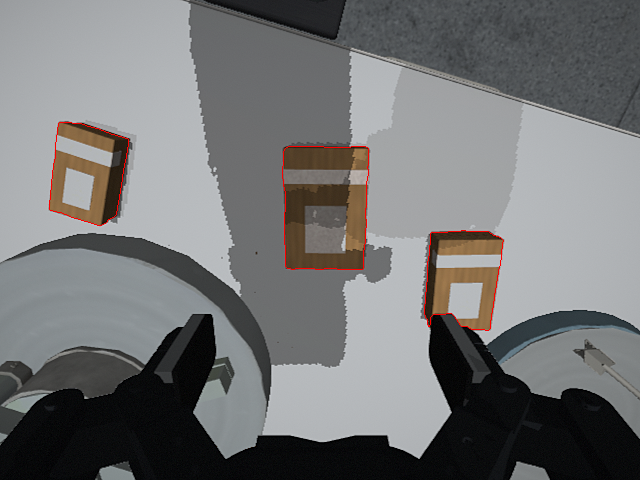

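```bash
python3 -m handwheel '[{"gripper":1,"travel":[0.16,0.03,1.0],"roll":0},{"gripper":1,"travel":[0.16,0.03,2.0],"roll":0},{"gripper":1,"travel":[0.16,0.03,2.6],"roll":0},{"gripper":1,"travel":[0.16,0.03,2.97],"roll":0},{"gripper":1,"travel":[0.16,0.03,2.97],"roll":0},{"gripper":-1,"travel":[0.16,0.03,2.97],"roll":0},{"gripper":-1,"travel":[0.16,0.03,2.97],"roll":0},{"gripper":-1,"travel":[0.16,0.03,2.97],"roll":0},{"gripper":-1,"travel":[0.16,0.03,2.97],"roll":0},{"gripper":-1,"travel":[0.16,0.03,2.97],"roll":0},{"gripper":-1,"travel":[0.16,0.03,2.97],"roll":0}]'
python3 - <<'E'
from h import *
stat(); snap('wrist','w2.png')
plan([.55,-.1,.25],0)
plan([.614,-.188,.20],0)
E
```

```text
clock: 4.08
tool_pos: [0.4264, 0.2128, 0.0731]
ee_rot: [-0.131, 0.991, 0.0, 0.001]
wrist_force: [-0.7, -1.3, 7.2]
finger_gap: 0.065
from [0.4264 0.2128 0.0731] yawline 15.02 travel [0.0, 0.0, 0.0] roll 3.004 t 4.1 F [-0.7 -1.3  7.2] gap 0.065
from [0.4264 0.2128 0.0732] yawline 15.02 travel [-0.647, -5.568, -2.947] roll 3.004 t 4.1 F [-1.3  0.7  6.4] gap 0.0649
from [0.4264 0.2128 0.0732] yawline 15.02 travel [-1.295, -7.261, -2.112] roll 3.004 t 4.1 F [-1.3  0.7  6.4] gap 0.0649
```

View pics/w2.png

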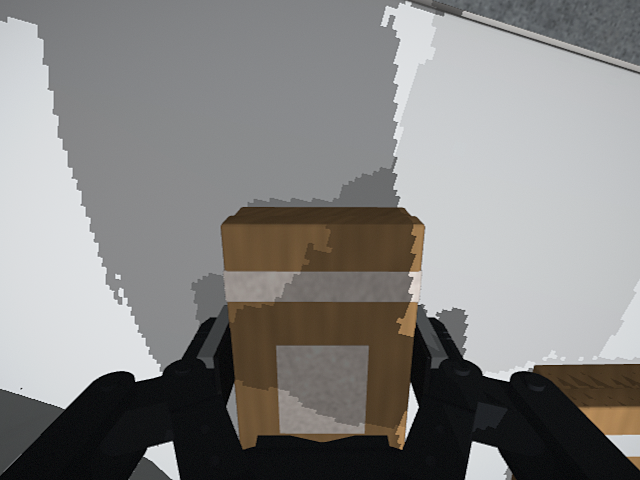

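Run:
```python
from h import *
plan([.4264,.2128,.30],0)
plan([.45,-.1,.30],0)
plan([.57,-.36,.30],0)
```

```text
from [0.4264 0.2128 0.0732] yawline 15.02 travel [-0.011, 0.002, -3.781] roll 3.004 t 4.1 F [-1.3  0.7  6.4] gap 0.0649
from [0.4264 0.2128 0.0732] yawline 15.02 travel [0.96, -5.135, -3.785] roll 3.004 t 4.1 F [-1.3  0.7  6.4] gap 0.0649
from [0.4264 0.2128 0.0732] yawline 15.02 travel [0.151, -9.839, -3.784] roll 3.004 t 4.1 F [-1.3  0.7  6.4] gap 0.0649
```

```bash
python3 -m handwheel '[{"gripper":-1,"travel":[0,0,-1],"roll":0},{"gripper":-1,"travel":[0,0,-2],"roll":0},{"gripper":-1,"travel":[0,0,-3],"roll":0},{"gripper":-1,"travel":[0,0,-3.78],"roll":0},{"gripper":-1,"travel":[0.2,-0.9,-3.78],"roll":1},{"gripper":-1,"travel":[0.4,-1.8,-3.78],"roll":2},{"gripper":-1,"travel":[0.55,-2.7,-3.78],"roll":3},{"gripper":-1,"travel":[0.7,-3.6,-3.78],"roll":3},{"gripper":-1,"travel":[0.9,-4.5,-3.78],"roll":3},{"gripper":-1,"travel":[0.9,-5.4,-3.78],"roll":3},{"gripper":-1,"travel":[0.8,-6.3,-3.78],"roll":3},{"gripper":-1,"travel":[0.7,-7.2,-3.78],"roll":3},{"gripper":-1,"travel":[0.5,-8.0,-3.78],"roll":3},{"gripper":-1,"travel":[0.3,-8.8,-3.78],"roll":3},{"gripper":-1,"travel":[0.2,-9.5,-3.78],"roll":3},{"gripper":-1,"travel":[0.15,-9.84,-3.78],"roll":3},{"gripper":-1,"travel":[0.15,-9.84,-3.78],"roll":3},{"gripper":-1,"travel":[0.15,-9.84,-3.78],"roll":3}]'
python3 - <<'E'
from h import *
stat(); C=cam('wrist'); snap('wrist','w3.png')
for n in ['press','rack','pad_centre','tread_centre','spare_cone','weight_200g']:
    for d in manip.place_of('wrist',n)[:2]:
        p=np.array(d['point'])*[640,480]; print(n,round(d['conf'],2),p.round(1),unproj(p,{'rack':.02,'pad_centre':.016,'tread_centre':.073}.get(n,0),C).round(4))
E
```

```text
clock: 6.38
tool_pos: [0.5692, -0.3595, 0.2982]
ee_rot: [-0.0, 1.0, 0.001, -0.0]
wrist_force: [-0.2, 0.9, -2.1]
finger_gap: 0.0648
from [ 0.5692 -0.3595  0.2982] yawline 0.03 travel [0.0, 0.0, 0.0] roll 0.006 t 6.4 F [-0.2  0.9 -2.1] gap 0.0648
press 0.88 [483.5 245.9] [[ 0.6161 -0.1915  0.    ]]
rack 0.66 [178.7 219.5] [[ 0.5825 -0.4974  0.02  ]]
rack 0.65 [151.6   4.2] [[ 0.4024 -0.4975  0.02  ]]
pad_centre 0.78 [488.6 246.2] [[ 0.6108 -0.1937  0.016 ]]
tread_centre 0.72 [564.9  74.2] [[ 0.4586 -0.1843  0.073 ]]
spare_cone 0.93 [368.2   0. ] [[ 0.3942 -0.3206 -0.    ]]
weight_200g 0.68 [149.4   7.6] [[ 0.4001 -0.5077  0.    ]]
```

View pics/w3.png

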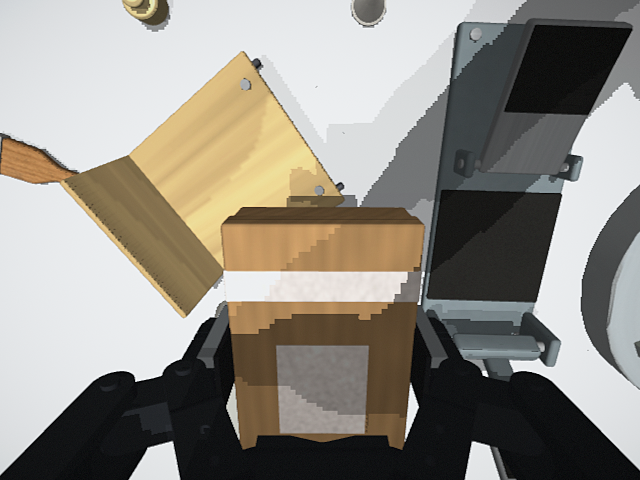

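Run:
```python
from h import *
C=cam('wrist')
w=unproj([(441,191),(561,196),(535,302),(427,297)],.016,C); print(w.round(4),w.mean(0).round(4))
f=lambda a,b:np.degrees(np.arctan2(*(b-a)[1::-1]))
print('press ang',f(w[0],w[3]),f(w[1],w[2]),f(w[0],w[1])-90, np.linalg.norm(w[0]-w[1]),np.linalg.norm(w[0]-w[3]))
e=unproj([(243,53),(344,200)],.0578,C); k=unproj([(131,156)],.02,C); b=unproj([(62,180),(185,317)],.02+.074*np.cos(.262),C)
print(e.round(4),k.round(4),b.round(4), np.linalg.norm(e[0]-e[1]),np.linalg.norm(b[0]-b[1]),np.linalg.norm(e[0]-k[0])/np.cos(.262))
print('y ang',f(e[0],e[1]),f(b[0],b[1]),'x ang',f(e[0],k[0]))
a=np.radians((f(e[0],e[1])+f(b[0],b[1]))/2-90); x=np.array([np.cos(a),np.sin(a)])
print('a',np.degrees(a),'o from e',e.mean(0)[:2]+x*.146*np.cos(.262),'o from b',b.mean(0)[:2]-x*.074*np.sin(.262))
```

```text
[[ 0.5561 -0.2472  0.016 ]
 [ 0.5607 -0.1322  0.016 ]
 [ 0.6737 -0.1363  0.016 ]
 [ 0.6681 -0.2502  0.016 ]] [ 0.6146 -0.1915  0.016 ]
press ang -1.5577290792576366 -2.039592588367019 -2.2926867952414227 0.11503240348266638 0.11209950693302281
[[ 0.4436 -0.4195  0.0578]
 [ 0.5556 -0.3416  0.0578]] [[ 0.5235 -0.5345  0.02  ]] [[ 0.5334 -0.5527  0.0915]
 [ 0.6483 -0.4749  0.0915]] 0.13640400097081426 0.13877149996170451 0.15012834913943826
y ang 34.83218693240092 34.11301925529266 x ang -55.1977566982195
a -55.52739690615321 o from e [ 0.57944214 -0.49684434] o from b [ 0.57999499 -0.49801071]
```

```bash
python3 -m handwheel '[{"gripper":-1,"travel":[-0.3,1,0],"roll":0.4},{"gripper":-1,"travel":[-0.6,2,0],"roll":0.4},{"gripper":-1,"travel":[-0.76,2.82,0],"roll":0.4},{"gripper":-1,"travel":[-0.76,2.82,0],"roll":0.4},{"gripper":-1,"travel":[-0.76,2.82,1],"roll":0.4},{"gripper":-1,"travel":[-0.76,2.82,2],"roll":0.4},{"gripper":-1,"travel":[-0.76,2.82,3],"roll":0.4},{"gripper":-1,"travel":[-0.76,2.82,3.25],"roll":0.4},{"gripper":-1,"travel":[-0.76,2.82,3.4],"roll":0.4},{"gripper":-1,"travel":[-0.76,2.82,3.45],"roll":0.4},{"gripper":-1,"travel":[-0.76,2.82,3.45],"roll":0.4}]'
python3 - <<'E'
from h import *
stat(); snap('wrist','w4.png')
E
```

```text
clock: 8.1
tool_pos: [0.6165, -0.1916, 0.0936]
ee_rot: [0.017, 1.0, -0.001, 0.002]
wrist_force: [-0.3, 0.7, -2.8]
finger_gap: 0.0649
from [ 0.6165 -0.1916  0.0936] yawline -1.98 travel [0.0, 0.0, 0.0] roll -0.397 t 8.1 F [-0.3  0.7 -2.8] gap 0.0649
```

View pics/w4.png

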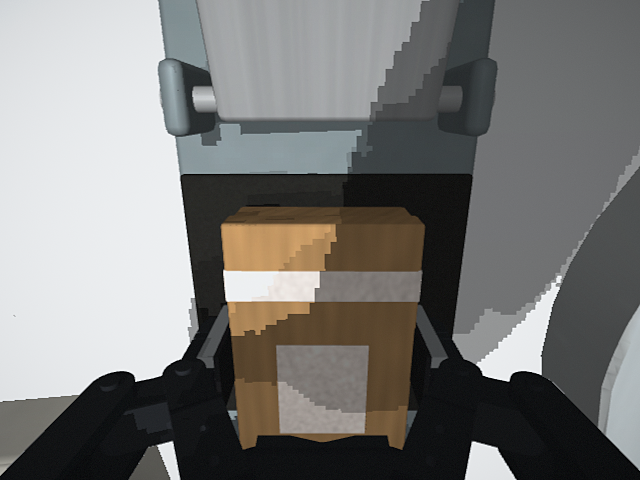

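```bash
python3 -m handwheel '[{"gripper":-1,"travel":[0,0,0.05],"roll":0},{"gripper":-1,"travel":[0,0,0.05],"roll":0},{"gripper":1,"travel":[0,0,0.05],"roll":0},{"gripper":1,"travel":[0,0,0.05],"roll":0},{"gripper":1,"travel":[0,0,0.05],"roll":0},{"gripper":1,"travel":[0,0,0.05],"roll":0},{"gripper":1,"travel":[0,0,-1],"roll":0},{"gripper":1,"travel":[0,0,-2],"roll":0},{"gripper":1,"travel":[0,0,-2.6],"roll":0},{"gripper":1,"travel":[0,0,-2.6],"roll":0},{"gripper":1,"travel":[0,0,-2.6],"roll":0}]'
python3 - <<'E'
from h import *
stat(); carton('wrist','w5.png',.044)
C=cam('wrist')
for n in ['tread_centre']:
    for d in manip.place_of('wrist',n)[:2]:
        p=np.array(d['point'])*[640,480]; print(n,round(d['conf'],2),p.round(1),unproj(p,.073,C).round(4))
plan([.615-.158*np.cos(.035),-.190+.158*.035,.20],-2)
E
```

```text
clock: 9.52
tool_pos: [0.6149, -0.1908, 0.2467]
ee_rot: [0.017, 1.0, 0.0, -0.0]
wrist_force: [0.4, 0.2, -1.1]
finger_gap: 0.0854
from [ 0.6149 -0.1908  0.2467] yawline -1.98 travel [0.0, 0.0, 0.0] roll -0.396 t 9.5 F [ 0.4  0.2 -1.1] gap 0.0854
0.86 ctr [ 0.6139 -0.1918] size [ 66.8 101.9] ang -1.9 px [275. 158. 368. 293.]
0.57 ctr [ 0.4794 -0.0035] size [19.1 43.5] ang 88.1 px [574.   0. 640.  34.]
from [ 0.6144 -0.1906  0.2455] yawline -1.98 travel [2.622, 0.011, 0.766] roll 0.004 t 9.7 F [0.4 0.  0.5] gap 0.0854
```

View pics/w5.png

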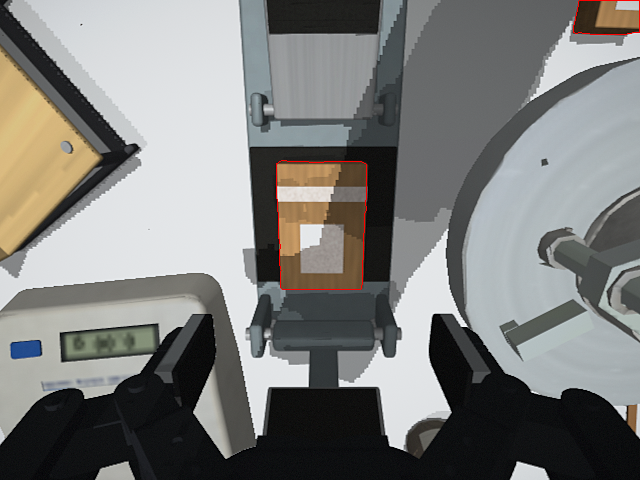

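```bash
python3 -m handwheel '[{"gripper":-1,"travel":[1,0,0],"roll":0},{"gripper":-1,"travel":[2,0,0],"roll":0},{"gripper":-1,"travel":[2.66,0.01,0.4],"roll":0},{"gripper":-1,"travel":[2.66,0.01,0.75],"roll":0},{"gripper":-1,"travel":[2.66,0.01,0.75],"roll":0},{"gripper":-1,"travel":[2.66,0.01,0.75],"roll":0},{"gripper":-1,"travel":[2.66,0.01,0.75],"roll":0},{"gripper":-1,"travel":[2.66,0.01,0.75],"roll":0}]'
python3 - <<'E'
from h import *
stat()
plan([.455,-.185,.15],-2)
plan([.455,-.185,.113],-2)
E
```

```text
clock: 10.68
tool_pos: [0.4564, -0.185, 0.203]
ee_rot: [0.017, 1.0, -0.0, 0.0]
wrist_force: [0.6, -0.3, 1.0]
finger_gap: -0.0002
from [ 0.4564 -0.185   0.203 ] yawline -1.96 travel [0.0, 0.0, 0.0] roll -0.392 t 10.7 F [ 0.6 -0.3  1. ] gap -0.0002
from [ 0.4564 -0.185   0.203 ] yawline -1.96 travel [0.023, -0.0, 0.883] roll 0.008 t 10.7 F [ 0.6 -0.3  1. ] gap -0.0002
from [ 0.4564 -0.185   0.203 ] yawline -1.96 travel [0.024, 0.0, 1.499] roll 0.008 t 10.7 F [ 0.6 -0.3  1. ] gap -0.0002
```

```bash
python3 -m handwheel '[{"gripper":-1,"travel":[0,0,0.5],"roll":0},{"gripper":-1,"travel":[0,0,0.8],"roll":0},{"gripper":-1,"travel":[0,0,1.0],"roll":0},{"gripper":-1,"travel":[0,0,1.1],"roll":0},{"gripper":-1,"travel":[0,0,1.2],"roll":0},{"gripper":-1,"travel":[0,0,1.3],"roll":0},{"gripper":-1,"travel":[0,0,1.38],"roll":0},{"gripper":-1,"travel":[0,0,1.44],"roll":0},{"gripper":-1,"travel":[0,0,1.47],"roll":0},{"gripper":-1,"travel":[0,0,1.47],"roll":0},{"gripper":-1,"travel":[0,0,1.47],"roll":0}]'
python3 - <<'E'
from h import *
stat(); snap('wrist','w6.png'); im=snap('top','t3.png')
cv2.imwrite('pics/t3z.png',cv2.resize(im[170:330,180:500],None,fx=2.5,fy=2.5,interpolation=cv2.INTER_CUBIC))
E
```

```text
clock: 12.05
tool_pos: [0.4545, -0.1851, 0.1152]
ee_rot: [0.018, 1.0, -0.001, -0.001]
wrist_force: [-7.4, 0.1, 9.8]
finger_gap: -0.0
from [ 0.4545 -0.1851  0.1152] yawline -2.01 travel [0.0, 0.0, 0.0] roll -0.402 t 12.1 F [-7.4  0.1  9.8] gap -0.0
```

View pics/t3z.png

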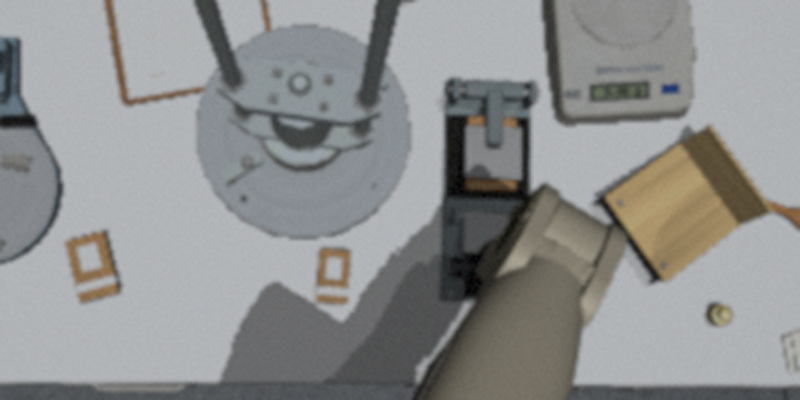

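View pics/w6.png

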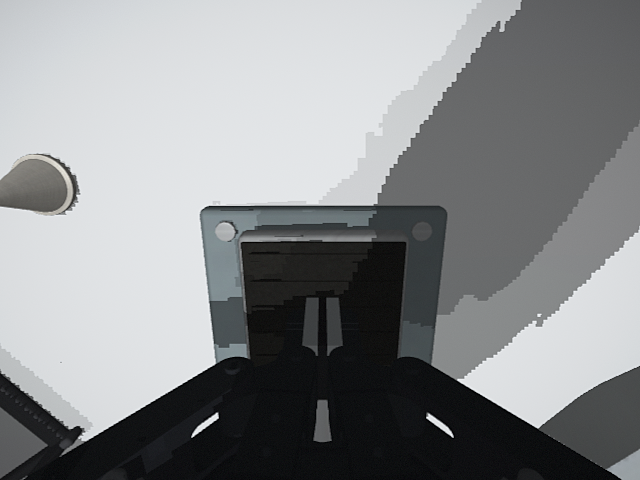

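```bash
python3 -m handwheel '[{"gripper":-1,"travel":[0,0,0.04],"roll":0},{"gripper":-1,"travel":[0,0,0.07],"roll":0},{"gripper":-1,"travel":[0,0,0.07],"roll":0},{"gripper":-1,"travel":[0,0,0.07],"roll":0}]'
python3 - <<'E'
from h import *
stat()
E
```

```text
clock: 12.65
tool_pos: [0.4545, -0.1851, 0.1131]
ee_rot: [0.017, 1.0, -0.001, -0.001]
wrist_force: [-13.7, 2.1, 30.3]
finger_gap: 0.0001
from [ 0.4545 -0.1851  0.1131] yawline -2.0 travel [0.0, 0.0, 0.0] roll -0.401 t 12.7 F [-13.7   2.1  30.3] gap 0.0001
```

```bash
python3 -m handwheel '[{"gripper":-1,"travel":[0,0,0],"roll":0},{"gripper":-1,"travel":[0,0,0],"roll":0},{"gripper":-1,"travel":[0,0,-0.2],"roll":0},{"gripper":-1,"travel":[0,0,-0.4],"roll":0},{"gripper":-1,"travel":[0,0,-0.6],"roll":0},{"gripper":-1,"travel":[0,0,-1],"roll":0},{"gripper":-1,"travel":[0,0,-2],"roll":0},{"gripper":1,"travel":[-1,0,-2.3],"roll":0},{"gripper":1,"travel":[-2,0,-2.3],"roll":0},{"gripper":1,"travel":[-2.65,0,-2.3],"roll":0},{"gripper":1,"travel":[-2.65,0,-2.3],"roll":0},{"gripper":1,"travel":[-2.65,0,-2.3],"roll":0}]'
python3 - <<'E'
from h import *
stat(); carton('wrist','w7.png',.044)
plan([.614,-.190,.092],-2)
E
```

```text
clock: 14.15
tool_pos: [0.6137, -0.19, 0.2474]
ee_rot: [0.017, 1.0, 0.0, -0.001]
wrist_force: [0.5, 0.4, 0.3]
finger_gap: 0.085
from [ 0.6137 -0.19    0.2474] yawline -1.97 travel [0.0, 0.0, 0.0] roll -0.395 t 14.2 F [0.5 0.4 0.3] gap 0.085
0.9 ctr [ 0.4785 -0.0027] size [20.9 45.8] ang 88.1 px [567.   2. 639.  35.]
0.73 ctr [ 0.614 -0.192] size [ 66.5 100.8] ang -1.9 px [276. 164. 367. 293.]
from [ 0.6134 -0.1902  0.2481] yawline -2.0 travel [-0.013, 0.003, 2.602] roll -0.001 t 14.2 F [ 0.1  0.1 -0.2] gap 0.0855
```

View pics/w7.png

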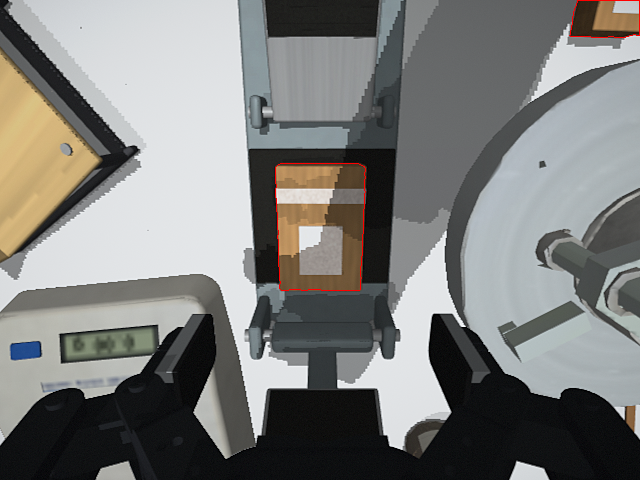

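```bash
python3 -m handwheel '[{"gripper":1,"travel":[0,0,1],"roll":0},{"gripper":1,"travel":[0,0,2],"roll":0},{"gripper":1,"travel":[0,0,2.4],"roll":0},{"gripper":1,"travel":[0,0,2.53],"roll":0},{"gripper":1,"travel":[0,0,2.53],"roll":0},{"gripper":-1,"travel":[0,0,2.53],"roll":0},{"gripper":-1,"travel":[0,0,2.53],"roll":0},{"gripper":-1,"travel":[0,0,2.53],"roll":0},{"gripper":-1,"travel":[0,0,2.53],"roll":0},{"gripper":-1,"travel":[0,0,2.53],"roll":0},{"gripper":-1,"travel":[0,0,2.53],"roll":0}]'
python3 - <<'E'
from h import *
stat()
u=np.array([np.cos(np.radians(-55.3)),np.sin(np.radians(-55.3))]); o=np.array([.58,-.4975])
for d in (.062,): 
  p=o-u*d*np.cos(.262); plan([*p,.25],-55.3); print(p)
plan([.614,-.19,.25],-2)
E
```

```text
clock: 15.62
tool_pos: [0.6159, -0.191, 0.0989]
ee_rot: [0.017, 1.0, -0.001, 0.002]
wrist_force: [-1.2, -0.5, 7.1]
finger_gap: 0.0645
from [ 0.6159 -0.191   0.0989] yawline -1.99 travel [0.0, 0.0, 0.0] roll -0.398 t 15.6 F [-1.2 -0.5  7.1] gap 0.0645
from [ 0.6159 -0.191   0.0989] yawline -1.99 travel [1.007, -4.33, -2.516] roll 10.662 t 15.6 F [-1.2 -0.5  7.1] gap 0.0645
[ 0.54590916 -0.44826658]
from [ 0.6159 -0.191   0.0989] yawline -1.99 travel [0.022, 0.011, -2.519] roll 0.002 t 15.6 F [-1.2 -0.5  7.1] gap 0.0645
```

```bash
python3 -m handwheel '[{"gripper":-1,"travel":[0,0,-0.5],"roll":0},{"gripper":-1,"travel":[0,0,-1.4],"roll":0},{"gripper":-1,"travel":[0,0,-2.3],"roll":0},{"gripper":-1,"travel":[0.3,-0.8,-2.5],"roll":2},{"gripper":-1,"travel":[0.5,-1.6,-2.5],"roll":4},{"gripper":-1,"travel":[0.7,-2.4,-2.5],"roll":6},{"gripper":-1,"travel":[0.9,-3.2,-2.5],"roll":8},{"gripper":-1,"travel":[1.0,-4.0,-2.5],"roll":10},{"gripper":-1,"travel":[1.0,-4.33,-2.5],"roll":10.66},{"gripper":-1,"travel":[1.0,-4.33,-2.5],"roll":10.66},{"gripper":-1,"travel":[1.0,-4.33,-2.5],"roll":10.66},{"gripper":-1,"travel":[1.0,-4.33,-2.5],"roll":10.66}]'
python3 - <<'E'
from h import *
stat(); snap('wrist','w8.png')
u=np.array([np.cos(np.radians(-55.3)),np.sin(np.radians(-55.3))]); o=np.array([.58,-.4975])
p=o-u*.062*np.cos(.262); plan([*p,.14],-55.3)
E
```

```text
clock: 17.12
tool_pos: [0.5461, -0.4466, 0.2466]
ee_rot: [0.463, 0.886, 0.0, -0.0]
wrist_force: [0.1, 0.5, -1.9]
finger_gap: 0.0645
from [ 0.5461 -0.4466  0.2466] yawline -55.17 travel [0.0, 0.0, 0.0] roll -11.034 t 17.1 F [ 0.1  0.5 -1.9] gap 0.0645
from [ 0.5461 -0.4466  0.2466] yawline -55.17 travel [-0.02, -0.019, 1.777] roll 0.025 t 17.2 F [-0.  -0.4 -1.9] gap 0.0641
```

View pics/w8.png

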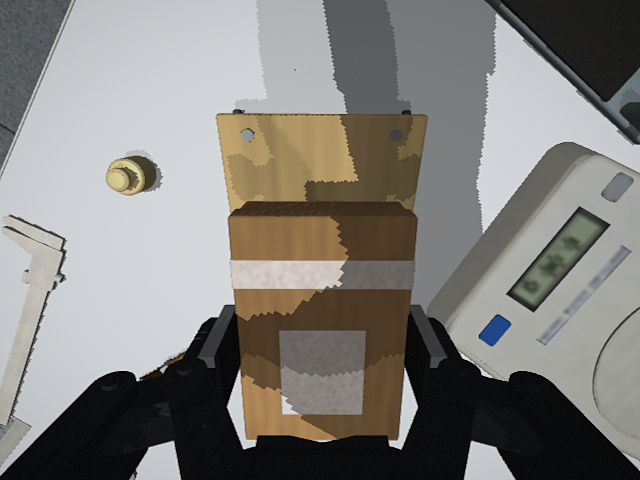

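```bash
python3 -m handwheel '[{"gripper":-1,"travel":[0,0,0.8],"roll":0},{"gripper":-1,"travel":[0,0,1.5],"roll":0},{"gripper":-1,"travel":[0,0,1.8],"roll":0},{"gripper":-1,"travel":[0,0,1.9],"roll":0},{"gripper":-1,"travel":[0,0,1.95],"roll":0},{"gripper":-1,"travel":[0,0,2.0],"roll":0},{"gripper":-1,"travel":[0,0,2.0],"roll":0}]'
python3 - <<'E'
from h import *
stat(); snap('wrist','w9.png')
E
```

```text
clock: 18.05
tool_pos: [0.5468, -0.4489, 0.1297]
ee_rot: [0.464, 0.886, -0.001, 0.002]
wrist_force: [-0.2, 1.3, 5.1]
finger_gap: 0.0643
from [ 0.5468 -0.4489  0.1297] yawline -55.28 travel [0.0, 0.0, 0.0] roll -11.056 t 18.1 F [-0.2  1.3  5.1] gap 0.0643
```

View pics/w9.png

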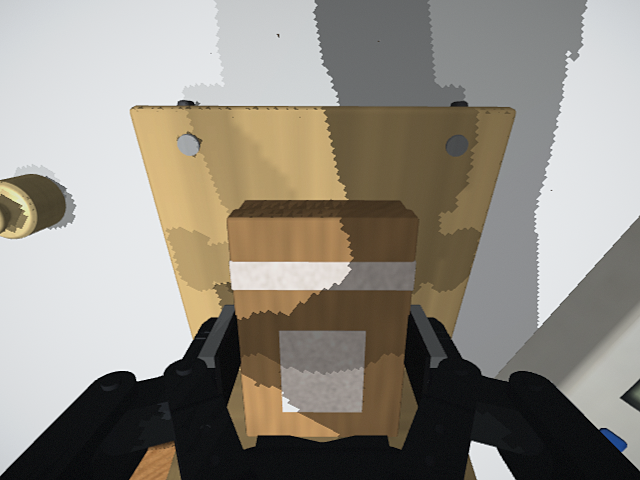

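```bash
python3 -m handwheel '[{"gripper":-1,"travel":[0,0,0.04],"roll":0},{"gripper":-1,"travel":[0,0,0.08],"roll":0},{"gripper":-1,"travel":[0,0,0.12],"roll":0},{"gripper":-1,"travel":[0,0,0.16],"roll":0},{"gripper":-1,"travel":[0,0,0.16],"roll":0},{"gripper":-1,"travel":[0,0,0.16],"roll":0}]'
python3 - <<'E'
from h import *
stat(); snap('wrist','w10.png')
E
```

```text
clock: 18.85
tool_pos: [0.5488, -0.4516, 0.1225]
ee_rot: [0.464, 0.886, -0.002, 0.006]
wrist_force: [2.6, -4.0, 8.5]
finger_gap: 0.0644
from [ 0.5488 -0.4516  0.1225] yawline -55.32 travel [0.0, 0.0, 0.0] roll -11.063 t 18.9 F [ 2.6 -4.   8.5] gap 0.0644
```

View pics/w10.png

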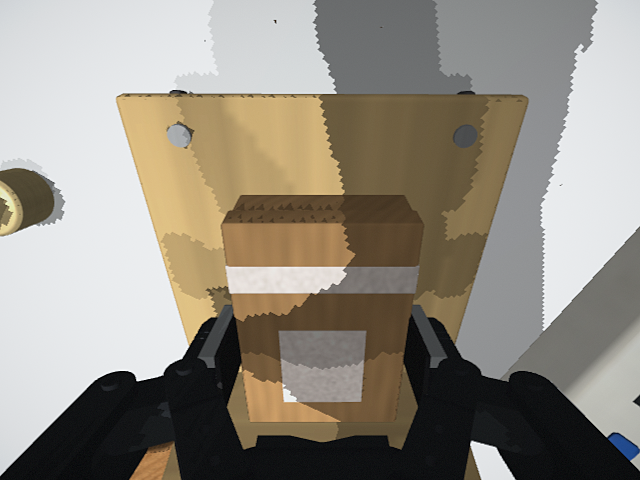

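```bash
python3 -m handwheel '[{"gripper":-1,"travel":[0,0,0.04],"roll":0},{"gripper":-1,"travel":[0,0,0.08],"roll":0},{"gripper":-1,"travel":[0,0,0.1],"roll":0},{"gripper":-1,"travel":[0,0,0.1],"roll":0},{"gripper":-1,"travel":[0,0,0.1],"roll":0}]'
python3 - <<'E'
from h import *
stat(); snap('wrist','w11.png')
E
```

```text
clock: 19.52
tool_pos: [0.5496, -0.4529, 0.1176]
ee_rot: [0.464, 0.886, -0.003, 0.008]
wrist_force: [3.3, -5.9, 10.8]
finger_gap: 0.0643
from [ 0.5496 -0.4529  0.1176] yawline -55.34 travel [0.0, 0.0, 0.0] roll -11.068 t 19.5 F [ 3.3 -5.9 10.8] gap 0.0643
```

View pics/w11.png

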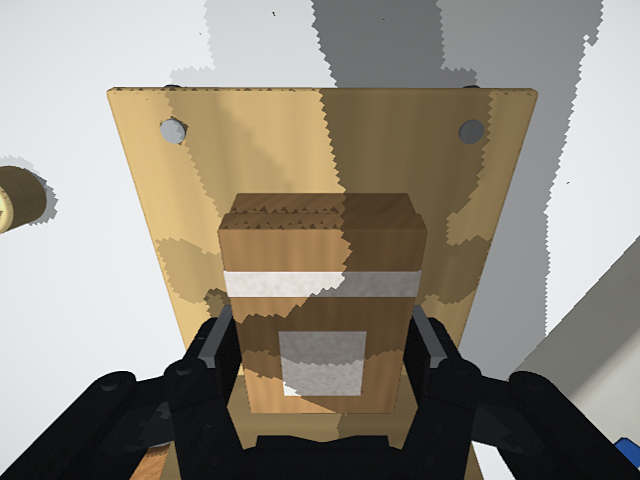

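```bash
python3 -m handwheel '[{"gripper":-1,"travel":[-0.05,0,0.05],"roll":0},{"gripper":-1,"travel":[-0.1,0,0.08],"roll":0},{"gripper":-1,"travel":[-0.15,0,0.1],"roll":0},{"gripper":-1,"travel":[-0.2,0,0.11],"roll":0},{"gripper":-1,"travel":[-0.2,0,0.11],"roll":0}]'
python3 - <<'E'
from h import *
stat(); snap('wrist','w12.png')
E
```

```text
clock: 20.2
tool_pos: [0.5556, -0.4606, 0.1145]
ee_rot: [0.464, 0.886, -0.002, 0.007]
wrist_force: [-3.9, 4.5, 30.4]
finger_gap: 0.0642
from [ 0.5556 -0.4606  0.1145] yawline -55.26 travel [0.0, 0.0, 0.0] roll -11.053 t 20.2 F [-3.9  4.5 30.4] gap 0.0642
```

View pics/w12.png

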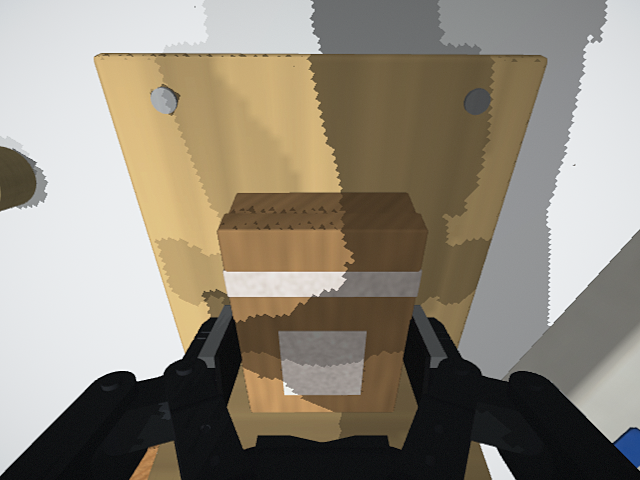

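```bash
python3 -m handwheel '[{"gripper":-1,"travel":[0,0,-0.05],"roll":0},{"gripper":-1,"travel":[-0.05,0,-0.03],"roll":0},{"gripper":-1,"travel":[-0.1,0,-0.02],"roll":0},{"gripper":-1,"travel":[-0.13,0,-0.01],"roll":0},{"gripper":-1,"travel":[-0.13,0,-0.01],"roll":0}]'
python3 - <<'E'
from h import *
stat()
E
```

```text
clock: 20.88
tool_pos: [0.5568, -0.4623, 0.1141]
ee_rot: [0.464, 0.886, 0.001, 0.001]
wrist_force: [-13.7, 17.6, 37.8]
finger_gap: 0.0642
from [ 0.5568 -0.4623  0.1141] yawline -55.24 travel [0.0, 0.0, 0.0] roll -11.048 t 20.9 F [-13.7  17.6  37.8] gap 0.0642
```

```bash
python3 -m handwheel '[{"gripper":-1,"travel":[0.05,0,-0.04],"roll":0},{"gripper":1,"travel":[0.05,0,-0.04],"roll":0},{"gripper":1,"travel":[0.05,0,-0.04],"roll":0},{"gripper":1,"travel":[0.05,0,-0.04],"roll":0},{"gripper":1,"travel":[0.05,0,-0.04],"roll":0},{"gripper":1,"travel":[0.05,0,-1],"roll":0},{"gripper":1,"travel":[0.05,0,-2],"roll":0},{"gripper":1,"travel":[0,0,-2.5],"roll":0},{"gripper":1,"travel":[0,0,-2.5],"roll":0},{"gripper":1,"travel":[0,0,-2.5],"roll":0}]'
python3 - <<'E'
from h import *
stat(); carton('wrist','w13.png',.06)
E
```

```text
clock: 22.12
tool_pos: [0.5567, -0.464, 0.2531]
ee_rot: [0.464, 0.886, 0.0, -0.001]
wrist_force: [0.1, 0.1, -0.6]
finger_gap: 0.0853
from [ 0.5567 -0.464   0.2531] yawline -55.29 travel [0.0, 0.0, 0.0] roll -11.058 t 22.1 F [ 0.1  0.1 -0.6] gap 0.0853
0.67 ctr [ 0.5517 -0.457 ] size [68.9 97.1] ang -55.2 px [273. 152. 375. 286.]
```

View pics/w13.png

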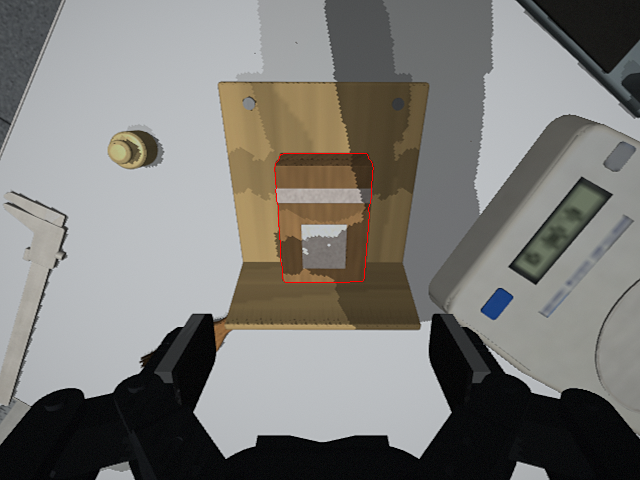

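```bash
cat >> h.py <<'E'
def rackT(ang=-55.3,o=(.580,-.4975,.02)):
    a=np.radians(ang); c,s=np.cos(.262),np.sin(.262); u=np.array([np.cos(a),np.sin(a),0]); k=np.array([0,0,1.])
    X=u*c-k*s; Z=u*s+k*c; Y=np.cross(Z,X); return np.c_[X,Y,Z],np.array(o)
def rk(P):
    M,o=rackT(); return np.atleast_2d(P)@M.T+o
def box(x0,L,W,z0): # far-end coordinate x0
    return [(x0-L,W/2,z0),(x0,W/2,z0),(x0,-W/2,z0),(x0-L,-W/2,z0)]
E
python3 - <<'E'
from h import *
C=cam('wrist'); im=cv2.imread('pics/w13.png')
print('deck/backstop ends',proj(rk([(0,.07,0),(0,-.07,0),(-.146,.07,0),(-.146,-.07,0),(0,.07,.074),(0,-.07,.074)]),C).round(0).tolist())
for x0 in (0,-.005,-.01): print(x0,proj(rk(box(x0,.1,.066,.028)),C).round(0).tolist())
E
```

```text
deck/backstop ends [[404.0, 265.0], [243.0, 265.0], [431.0, 87.0], [217.0, 87.0], [423.0, 329.0], [224.0, 328.0]]
0 [[374.0, 170.0], [364.0, 286.0], [283.0, 286.0], [274.0, 170.0]]
-0.005 [[375.0, 163.0], [365.0, 281.0], [282.0, 281.0], [273.0, 163.0]]
-0.01 [[375.0, 155.0], [365.0, 276.0], [282.0, 276.0], [273.0, 155.0]]
```

Run:
```python
from h import *
u=np.array([np.cos(np.radians(-55.3)),np.sin(np.radians(-55.3))]); o=np.array([.58,-.4975])
plan([*(o-u*.128),.253],-55.3)
```

```text
from [ 0.5564 -0.4636  0.2521] yawline -55.29 travel [1.444, 0.003, -0.009] roll 0.003 t 22.2 F [-0.1  1.  -1. ] gap 0.0854
```

```bash
python3 -m handwheel '[{"gripper":-1,"travel":[0.9,0,0],"roll":0},{"gripper":-1,"travel":[1.44,0,0],"roll":0},{"gripper":-1,"travel":[1.44,0,0],"roll":0},{"gripper":-1,"travel":[1.44,0,0],"roll":0},{"gripper":-1,"travel":[1.44,0,0],"roll":0},{"gripper":-1,"travel":[1.44,0,1],"roll":0},{"gripper":-1,"travel":[1.44,0,1.7],"roll":0},{"gripper":-1,"travel":[1.44,0,1.95],"roll":0},{"gripper":-1,"travel":[1.44,0,1.95],"roll":0},{"gripper":-1,"travel":[1.3,0,1.95],"roll":0},{"gripper":-1,"travel":[1.2,0,1.95],"roll":0},{"gripper":-1,"travel":[1.1,0,1.95],"roll":0},{"gripper":-1,"travel":[1.1,0,1.95],"roll":0}]'
python3 - <<'E'
from h import *
stat();snap('wrist','w14.png')
E
```

```text
clock: 23.85
tool_pos: [0.5198, -0.4106, 0.1382]
ee_rot: [0.464, 0.886, -0.0, 0.001]
wrist_force: [-0.2, 0.0, -0.5]
finger_gap: -0.0
from [ 0.5198 -0.4106  0.1382] yawline -55.29 travel [0.0, 0.0, 0.0] roll -11.059 t 23.9 F [-0.2  0.  -0.5] gap -0.0
```

View pics/w14.png

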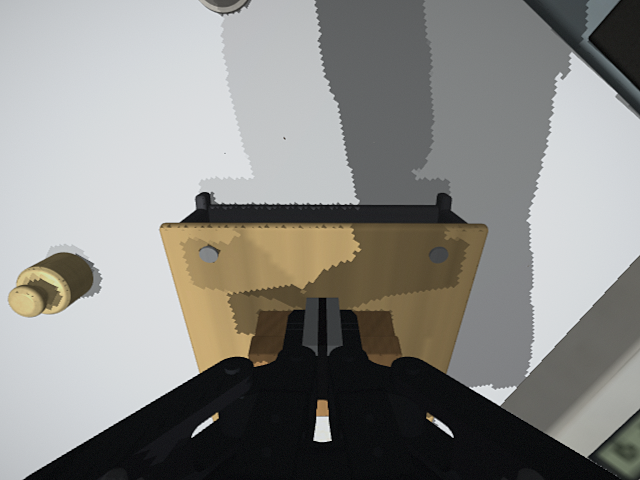

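Still short of the carton, no force; advancing in small steps.

```bash
python3 -m handwheel '[{"gripper":-1,"travel":[-0.04,0,0],"roll":0},{"gripper":-1,"travel":[-0.08,0,0],"roll":0},{"gripper":-1,"travel":[-0.12,0,0],"roll":0},{"gripper":-1,"travel":[-0.12,0,0],"roll":0}]'
python3 - <<'E'
from h import *
stat()
E
```

```text
clock: 24.4
tool_pos: [0.5219, -0.4132, 0.1374]
ee_rot: [0.464, 0.886, 0.002, -0.003]
wrist_force: [-4.5, 8.5, 7.7]
finger_gap: 0.0
from [ 0.5219 -0.4132  0.1374] yawline -55.24 travel [0.0, 0.0, 0.0] roll -11.048 t 24.4 F [-4.5  8.5  7.7] gap 0.0
```

Run:
```python
from h import *
plan([.42,-.15,.26],15)
plan([.42,.1,.26],15)
plan([.455,.32,.26],15)
```

```text
from [ 0.5219 -0.4132  0.1374] yawline -55.24 travel [4.585, 1.106, -2.012] roll -14.048 t 24.4 F [-4.5  8.5  7.7] gap 0.0
from [ 0.5219 -0.4132  0.1374] yawline -55.24 travel [8.008, 3.481, -1.989] roll -14.048 t 24.4 F [-4.5  8.5  7.7] gap 0.0
from [ 0.5219 -0.4132  0.1374] yawline -55.24 travel [10.688, 6.051, -1.97] roll -14.048 t 24.4 F [-4.5  8.5  7.7] gap 0.0
```

```bash
python3 -m handwheel '[{"gripper":-1,"travel":[0.4,0,0],"roll":0},{"gripper":-1,"travel":[0.6,0,-0.9],"roll":0},{"gripper":-1,"travel":[0.8,0.1,-1.8],"roll":-1},{"gripper":1,"travel":[1.6,0.4,-2.0],"roll":-3},{"gripper":1,"travel":[2.5,0.6,-2.0],"roll":-5},{"gripper":1,"travel":[3.4,0.8,-2.0],"roll":-7},{"gripper":1,"travel":[4.3,1.0,-2.0],"roll":-9},{"gripper":1,"travel":[5.1,1.5,-2.0],"roll":-11},{"gripper":1,"travel":[5.8,2.0,-2.0],"roll":-13},{"gripper":1,"travel":[6.6,2.5,-2.0],"roll":-14},{"gripper":1,"travel":[7.4,3.05,-2.0],"roll":-14.05},{"gripper":1,"travel":[8.1,3.6,-2.0],"roll":-14.05},{"gripper":1,"travel":[8.8,4.2,-2.0],"roll":-14.05},{"gripper":1,"travel":[9.4,4.8,-2.0],"roll":-14.05},{"gripper":1,"travel":[10.0,5.4,-2.0],"roll":-14.05},{"gripper":1,"travel":[10.6,6.0,-2.0],"roll":-14.05},{"gripper":1,"travel":[10.69,6.05,-2.0],"roll":-14.05},{"gripper":1,"travel":[10.69,6.05,-2.0],"roll":-14.05},{"gripper":1,"travel":[10.69,6.05,-2.0],"roll":-14.05}]'
python3 - <<'E'
from h import *
stat(); carton('wrist','w15.png')
E
```

```text
clock: 26.78
tool_pos: [0.4564, 0.317, 0.2578]
ee_rot: [-0.13, 0.992, -0.0, -0.0]
wrist_force: [0.3, 0.6, -0.1]
finger_gap: 0.0854
from [0.4564 0.317  0.2578] yawline 14.9 travel [0.0, 0.0, 0.0] roll 2.98 t 26.8 F [ 0.3  0.6 -0.1] gap 0.0854
0.92 ctr [0.4426 0.0614] size [ 3.6 62.4] ang -0.4 px [  1.  77.   8. 156.]
0.69 ctr [0.4568 0.3465] size [54.  88.8] ang 15.6 px [324. 173. 388. 278.]
```

View pics/w15.png

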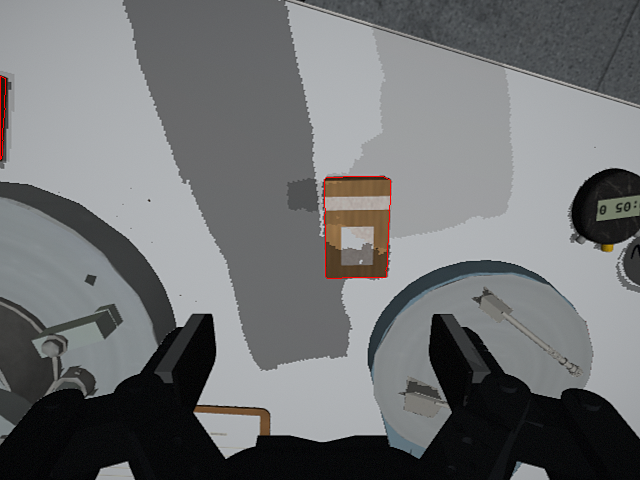

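Run:
```python
from h import *
im=snap('side','s2.png'); plan([.458,.3465,.2578],15.8); plan([.458,.3465,.077],15.8)
```

```text
from [0.4566 0.317  0.258 ] yawline 14.87 travel [-0.148, 0.47, 0.003] roll -0.186 t 26.9 F [0.2 0.4 0.4] gap 0.0852
from [0.4566 0.317  0.258 ] yawline 14.87 travel [-0.147, 0.47, 3.016] roll -0.186 t 26.9 F [0.2 0.4 0.4] gap 0.0852
```

View pics/s2.png

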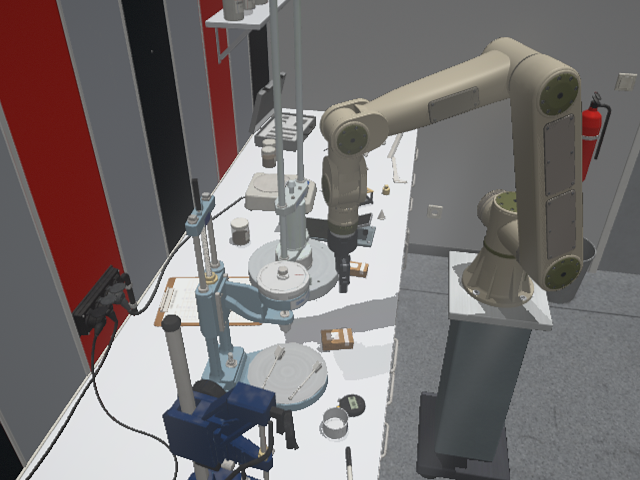

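Run:
```python
from h import *
for z in (.15,.2,.25,.3,.35,.4):
    print(z,unproj([(138,230)],z,cam('top'))[0,:2].round(3),unproj([(282,276)],z,cam('side'))[0,:2].round(3))
print(proj([[.457,.317,.18],[.457,.317,.26],[.457,.317,.35],[.458,.3465,.07],[.458,.3465,.16],[.458,.3465,.25]],cam('side')).round(0))
```

```text
0.15 [0.595 0.571] [0.633 0.268]
0.2 [0.587 0.552] [0.616 0.328]
0.25 [0.58  0.532] [0.6   0.389]
0.3 [0.572 0.513] [0.583 0.449]
0.35 [0.564 0.494] [0.566 0.509]
0.4 [0.557 0.475] [0.549 0.569]
[[342. 286.]
 [342. 262.]
 [343. 233.]
 [339. 324.]
 [339. 299.]
 [340. 272.]]
```

```bash
python3 -m handwheel '[{"gripper":1,"travel":[-0.15,0.47,0],"roll":-0.19},{"gripper":1,"travel":[-0.15,0.47,0.8],"roll":-0.19},{"gripper":1,"travel":[-0.15,0.47,1.7],"roll":-0.19},{"gripper":1,"travel":[-0.15,0.47,2.6],"roll":-0.19},{"gripper":1,"travel":[-0.15,0.47,3.0],"roll":-0.19},{"gripper":1,"travel":[-0.15,0.47,3.0],"roll":-0.19},{"gripper":-1,"travel":[-0.15,0.47,3.0],"roll":-0.19},{"gripper":-1,"travel":[-0.15,0.47,3.0],"roll":-0.19},{"gripper":-1,"travel":[-0.15,0.47,3.0],"roll":-0.19},{"gripper":-1,"travel":[-0.15,0.47,3.0],"roll":-0.19},{"gripper":-1,"travel":[-0.15,0.47,3.0],"roll":-0.19},{"gripper":-1,"travel":[-0.15,0.47,3.0],"roll":-0.19}]'
python3 - <<'E'
from h import *
stat()
plan([.42,.1,.26],-2)
plan([.47,-.19,.26],-2)
plan([.6145,-.1905,.26],-2)
E
```

```text
clock: 28.42
tool_pos: [0.4594, 0.3483, 0.08]
ee_rot: [-0.138, 0.99, 0.001, 0.002]
wrist_force: [0.3, -1.6, 6.5]
finger_gap: 0.0524
from [0.4594 0.3483 0.08  ] yawline 15.91 travel [0.0, 0.0, 0.0] roll 3.182 t 28.4 F [ 0.3 -1.6  6.5] gap 0.0524
from [0.4594 0.3483 0.08  ] yawline 15.91 travel [1.753, -3.798, -3.011] roll 3.582 t 28.4 F [ 0.3 -1.6  6.5] gap 0.0524
from [0.4594 0.3483 0.08  ] yawline 15.91 travel [2.277, -8.675, -3.017] roll 3.582 t 28.4 F [ 0.3 -1.6  6.5] gap 0.0524
from [0.4594 0.3483 0.08  ] yawline 15.91 travel [-0.037, -9.343, -3.007] roll 3.582 t 28.4 F [ 0.3 -1.6  6.5] gap 0.0524
```

```bash
python3 -m handwheel '[{"gripper":-1,"travel":[0,0,-1],"roll":0},{"gripper":-1,"travel":[0,0,-2],"roll":0},{"gripper":-1,"travel":[0.2,-0.3,-2.8],"roll":0},{"gripper":-1,"travel":[0.6,-1.1,-3.0],"roll":1},{"gripper":-1,"travel":[1.0,-1.9,-3.0],"roll":2},{"gripper":-1,"travel":[1.4,-2.7,-3.0],"roll":3},{"gripper":-1,"travel":[1.75,-3.5,-3.0],"roll":3.58},{"gripper":-1,"travel":[1.8,-4.4,-3.0],"roll":3.58},{"gripper":-1,"travel":[1.9,-5.3,-3.0],"roll":3.58},{"gripper":-1,"travel":[2.0,-6.2,-3.0],"roll":3.58},{"gripper":-1,"travel":[2.1,-7.1,-3.0],"roll":3.58},{"gripper":-1,"travel":[2.1,-8.0,-3.0],"roll":3.58},{"gripper":-1,"travel":[1.6,-8.7,-3.0],"roll":3.58},{"gripper":-1,"travel":[0.8,-9.1,-3.0],"roll":3.58},{"gripper":-1,"travel":[0.0,-9.34,-3.0],"roll":3.58},{"gripper":-1,"travel":[-0.04,-9.34,-3.0],"roll":3.58},{"gripper":-1,"travel":[-0.04,-9.34,-3.0],"roll":3.58},{"gripper":-1,"travel":[-0.04,-9.34,-3.0],"roll":3.58}]'
python3 - <<'E'
from h import *
stat()
plan([.6150,-.1905,.094],-2)
E
```

```text
clock: 30.68
tool_pos: [0.6129, -0.1903, 0.2583]
ee_rot: [0.017, 1.0, 0.0, -0.0]
wrist_force: [-1.6, 0.3, -1.2]
finger_gap: 0.0526
from [ 0.6129 -0.1903  0.2583] yawline -1.99 travel [0.0, 0.0, 0.0] roll -0.398 t 30.7 F [-1.6  0.3 -1.2] gap 0.0526
from [ 0.6129 -0.1903  0.2583] yawline -1.99 travel [-0.036, -0.002, 2.738] roll 0.002 t 30.7 F [-1.6  0.3 -1.2] gap 0.0526
```

```bash
python3 -m handwheel '[{"gripper":-1,"travel":[-0.04,0,1],"roll":0},{"gripper":-1,"travel":[-0.04,0,2],"roll":0},{"gripper":-1,"travel":[-0.04,0,2.5],"roll":0},{"gripper":-1,"travel":[-0.04,0,2.65],"roll":0},{"gripper":-1,"travel":[-0.04,0,2.71],"roll":0},{"gripper":-1,"travel":[-0.04,0,2.71],"roll":0},{"gripper":1,"travel":[-0.04,0,2.71],"roll":0},{"gripper":1,"travel":[-0.04,0,2.71],"roll":0},{"gripper":1,"travel":[-0.04,0,2.71],"roll":0},{"gripper":1,"travel":[-0.04,0,2.71],"roll":0},{"gripper":1,"travel":[-0.04,0,1.7],"roll":0},{"gripper":1,"travel":[-0.04,0,0.7],"roll":0},{"gripper":1,"travel":[-0.04,0,0.2],"roll":0},{"gripper":1,"travel":[-0.04,0,0.2],"roll":0},{"gripper":1,"travel":[-0.04,0,0.2],"roll":0}]'
python3 - <<'E'
from h import *
stat(); carton('wrist','w16.png',.044)
plan([.4555,-.185,.203],-2)
E
```

```text
clock: 32.55
tool_pos: [0.616, -0.1905, 0.2447]
ee_rot: [0.017, 1.0, 0.0, -0.001]
wrist_force: [-0.2, -0.7, -0.4]
finger_gap: 0.0855
from [ 0.616  -0.1905  0.2447] yawline -1.98 travel [0.0, 0.0, 0.0] roll -0.397 t 32.5 F [-0.2 -0.7 -0.4] gap 0.0855
0.93 ctr [ 0.5551 -0.4106] size [12.9 32.6] ang -17.2 px [  1. 133.  20. 182.]
0.74 ctr [ 0.4805 -0.0045] size [18.4 42.6] ang 88.1 px [572.   0. 640.  32.]
0.56 ctr [ 0.6143 -0.1921] size [54.8 88.7] ang -1.9 px [285. 169. 359. 281.]
from [ 0.6156 -0.1903  0.2438] yawline -1.99 travel [2.667, -0.005, 0.687] roll 0.003 t 32.6 F [-0.2  0.  -0.4] gap 0.0852
```

View pics/w16.png

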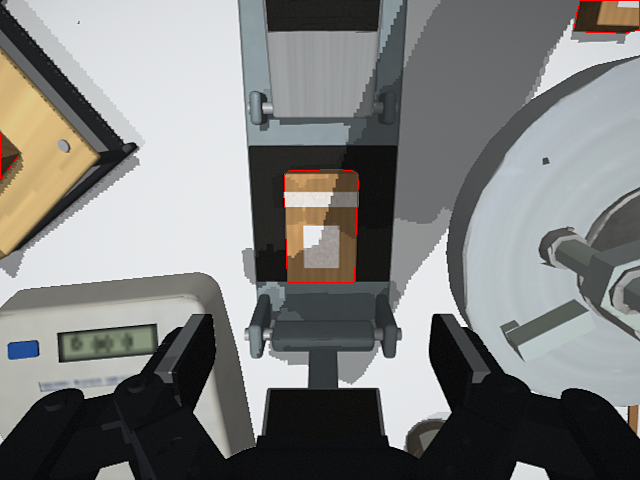

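Carton b is centred and square on the pad, within about 1–2 mm. Treadle next.

```bash
python3 -m handwheel '[{"gripper":-1,"travel":[1,0,0],"roll":0},{"gripper":-1,"travel":[2,0,0],"roll":0},{"gripper":-1,"travel":[2.67,0,0.4],"roll":0},{"gripper":-1,"travel":[2.67,0,0.69],"roll":0},{"gripper":-1,"travel":[2.67,0,0.69],"roll":0},{"gripper":-1,"travel":[2.67,0,0.69],"roll":0},{"gripper":-1,"travel":[2.67,0,0.69],"roll":0},{"gripper":-1,"travel":[2.67,0,1.2],"roll":0},{"gripper":-1,"travel":[2.67,0,1.5],"roll":0},{"gripper":-1,"travel":[2.67,0,1.7],"roll":0},{"gripper":-1,"travel":[2.67,0,1.8],"roll":0},{"gripper":-1,"travel":[2.67,0,1.9],"roll":0},{"gripper":-1,"travel":[2.67,0,2.0],"roll":0},{"gripper":-1,"travel":[2.67,0,2.08],"roll":0},{"gripper":-1,"travel":[2.67,0,2.14],"roll":0},{"gripper":-1,"travel":[2.67,0,2.19],"roll":0},{"gripper":-1,"travel":[2.67,0,2.21],"roll":0},{"gripper":-1,"travel":[2.67,0,2.21],"roll":0},{"gripper":-1,"travel":[2.67,0,2.21],"roll":0}]'
python3 - <<'E'
from h import *
stat()
E
```

```text
clock: 35.02
tool_pos: [0.4551, -0.1855, 0.1141]
ee_rot: [0.017, 1.0, -0.001, -0.002]
wrist_force: [-9.0, -0.9, 11.2]
finger_gap: 0.0001
from [ 0.4551 -0.1855  0.1141] yawline -2.0 travel [0.0, 0.0, 0.0] roll -0.401 t 35.0 F [-9.  -0.9 11.2] gap 0.0001
```

```bash
python3 -m handwheel '[{"gripper":-1,"travel":[0,0,0.04],"roll":0},{"gripper":-1,"travel":[0,0,0.06],"roll":0},{"gripper":-1,"travel":[0,0,0.06],"roll":0},{"gripper":-1,"travel":[0,0,0.06],"roll":0},{"gripper":-1,"travel":[0,0,0.06],"roll":0}]'
python3 - <<'E'
from h import *
stat()
E
```

```text
clock: 35.65
tool_pos: [0.4551, -0.1855, 0.113]
ee_rot: [0.017, 1.0, -0.001, -0.001]
wrist_force: [-14.9, 3.2, 33.8]
finger_gap: -0.0002
from [ 0.4551 -0.1855  0.113 ] yawline -2.0 travel [0.0, 0.0, 0.0] roll -0.399 t 35.6 F [-14.9   3.2  33.8] gap -0.0002
```

Hard stop reached (34 N). Raise and return to carton b.

```bash
python3 -m handwheel '[{"gripper":-1,"travel":[0,0,0],"roll":0},{"gripper":-1,"travel":[0,0,-0.2],"roll":0},{"gripper":-1,"travel":[0,0,-0.4],"roll":0},{"gripper":-1,"travel":[0,0,-0.6],"roll":0},{"gripper":-1,"travel":[0,0,-1],"roll":0},{"gripper":-1,"travel":[0,0,-2],"roll":0},{"gripper":1,"travel":[-1,0,-2.3],"roll":0},{"gripper":1,"travel":[-2,0,-2.3],"roll":0},{"gripper":1,"travel":[-2.65,0,-2.3],"roll":0},{"gripper":1,"travel":[-2.65,0,-2.3],"roll":0},{"gripper":1,"travel":[-2.65,0,-2.3],"roll":0}]'
python3 - <<'E'
from h import *
stat(); carton('wrist','w17.png',.044)
plan([.615,-.191,.096],-2)
E
```

```text
clock: 37.02
tool_pos: [0.6143, -0.1903, 0.2468]
ee_rot: [0.017, 1.0, 0.0, -0.001]
wrist_force: [-0.4, 0.2, -1.3]
finger_gap: 0.0854
from [ 0.6143 -0.1903  0.2468] yawline -1.97 travel [0.0, 0.0, 0.0] roll -0.395 t 37.0 F [-0.4  0.2 -1.3] gap 0.0854
0.86 ctr [ 0.5555 -0.4117] size [15.1 38. ] ang -17.2 px [  0. 132.  24. 185.]
0.68 ctr [ 0.615  -0.1918] size [54.5 88.9] ang -1.9 px [282. 173. 356. 284.]
0.64 ctr [ 0.4792 -0.0034] size [20.9 45. ] ang 88.1 px [570.   0. 640.  36.]
from [ 0.6139 -0.1905  0.2475] yawline -2.0 travel [-0.021, -0.009, 2.525] roll -0.001 t 37.1 F [ 0.6 -0.5 -0.4] gap 0.0854
```

View pics/w17.png

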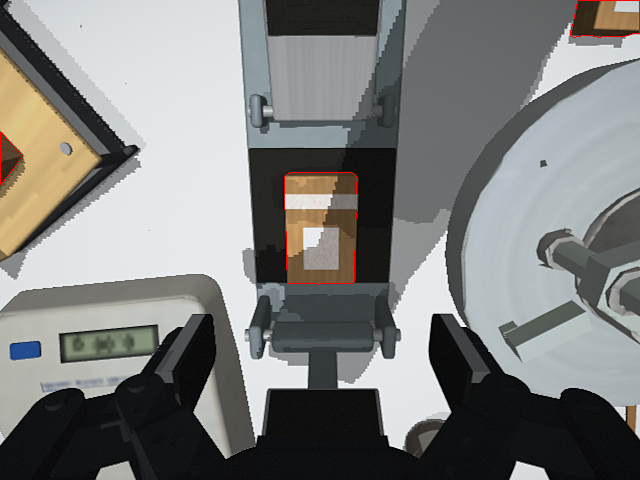

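```bash
python3 -m handwheel '[{"gripper":1,"travel":[-0.02,0,1],"roll":0},{"gripper":1,"travel":[-0.02,0,2],"roll":0},{"gripper":1,"travel":[-0.02,0,2.35],"roll":0},{"gripper":1,"travel":[-0.02,0,2.49],"roll":0},{"gripper":1,"travel":[-0.02,0,2.49],"roll":0},{"gripper":-1,"travel":[-0.02,0,2.49],"roll":0},{"gripper":-1,"travel":[-0.02,0,2.49],"roll":0},{"gripper":-1,"travel":[-0.02,0,2.49],"roll":0},{"gripper":-1,"travel":[-0.02,0,2.49],"roll":0},{"gripper":-1,"travel":[-0.02,0,2.49],"roll":0},{"gripper":-1,"travel":[-0.02,0,2.49],"roll":0}]'
python3 - <<'E'
from h import *
stat()
u=np.array([np.cos(np.radians(-55.3)),np.sin(np.radians(-55.3))]); o=np.array([.58,-.4975])
# b flat at rack x -.053, bottom z .028 ; level centre above
p=rk([(-.055,0,.028)])[0]; print(p)
plan([*p[:2],.27],-55.3)
E
```

```text
clock: 38.5
tool_pos: [0.6174, -0.1912, 0.1001]
ee_rot: [0.017, 1.0, -0.001, 0.002]
wrist_force: [-1.0, 0.7, 5.4]
finger_gap: 0.0528
from [ 0.6174 -0.1912  0.1001] yawline -1.98 travel [0.0, 0.0, 0.0] roll -0.397 t 38.5 F [-1.   0.7  5.4] gap 0.0528
[ 0.55388675 -0.45978767  0.06129017]
from [ 0.6174 -0.1912  0.1001] yawline -1.98 travel [0.895, -4.515, -2.828] roll 10.663 t 38.5 F [-1.   0.7  5.4] gap 0.0528
```

```bash
python3 -m handwheel '[{"gripper":-1,"travel":[0,0,-0.5],"roll":0},{"gripper":-1,"travel":[0,0,-1.4],"roll":0},{"gripper":-1,"travel":[0,0,-2.3],"roll":0},{"gripper":-1,"travel":[0.3,-0.8,-2.8],"roll":2},{"gripper":-1,"travel":[0.5,-1.6,-2.83],"roll":4},{"gripper":-1,"travel":[0.6,-2.4,-2.83],"roll":6},{"gripper":-1,"travel":[0.7,-3.2,-2.83],"roll":8},{"gripper":-1,"travel":[0.8,-4.0,-2.83],"roll":10},{"gripper":-1,"travel":[0.9,-4.51,-2.83],"roll":10.66},{"gripper":-1,"travel":[0.9,-4.51,-2.83],"roll":10.66},{"gripper":-1,"travel":[0.9,-4.51,-2.83],"roll":10.66},{"gripper":-1,"travel":[0.9,-4.51,-2.0],"roll":10.66},{"gripper":-1,"travel":[0.9,-4.51,-1.3],"roll":10.66},{"gripper":-1,"travel":[0.9,-4.51,-1.1],"roll":10.66},{"gripper":-1,"travel":[0.9,-4.51,-1.1],"roll":10.66},{"gripper":-1,"travel":[0.9,-4.51,-1.1],"roll":10.66}]'
python3 - <<'E'
from h import *
stat(); snap('wrist','w18.png')
E
```

```text
clock: 40.5
tool_pos: [0.5541, -0.4597, 0.1667]
ee_rot: [0.464, 0.886, -0.001, 0.002]
wrist_force: [-0.6, -0.0, -1.3]
finger_gap: 0.0525
from [ 0.5541 -0.4597  0.1667] yawline -55.24 travel [0.0, 0.0, 0.0] roll -11.049 t 40.5 F [-0.6 -0.  -1.3] gap 0.0525
```

View pics/w18.png

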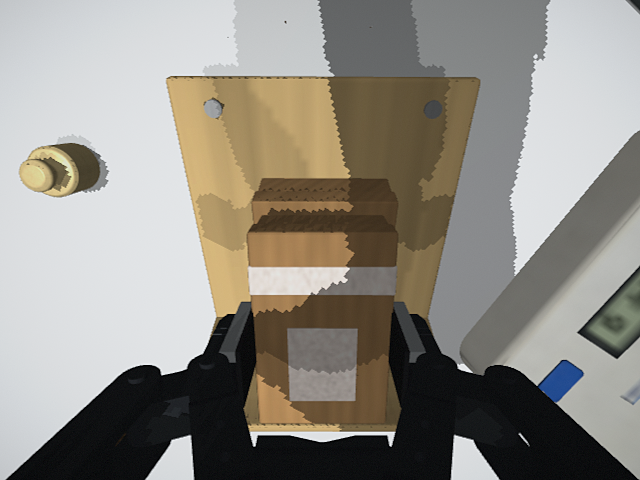

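```bash
python3 -m handwheel '[{"gripper":-1,"travel":[0,0,0.1],"roll":0},{"gripper":-1,"travel":[0,0,0.16],"roll":0},{"gripper":-1,"travel":[0,0,0.2],"roll":0},{"gripper":-1,"travel":[0,0,0.24],"roll":0},{"gripper":-1,"travel":[0,0,0.28],"roll":0},{"gripper":-1,"travel":[0,0,0.32],"roll":0},{"gripper":-1,"travel":[0,0,0.32],"roll":0}]'
python3 - <<'E'
from h import *
stat(); snap('wrist','w19.png')
E
```

```text
clock: 41.42
tool_pos: [0.5552, -0.4624, 0.1496]
ee_rot: [0.464, 0.886, -0.002, 0.005]
wrist_force: [2.4, -3.7, 11.4]
finger_gap: 0.0525
from [ 0.5552 -0.4624  0.1496] yawline -55.32 travel [0.0, 0.0, 0.0] roll -11.063 t 41.4 F [ 2.4 -3.7 11.4] gap 0.0525
```

View pics/w19.png

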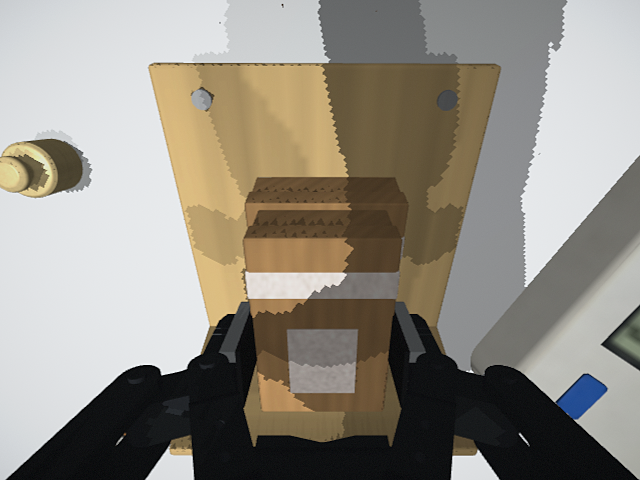

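Rotating as before. A little further down, then slide to the backstop.

```bash
python3 -m handwheel '[{"gripper":-1,"travel":[0,0,0.04],"roll":0},{"gripper":-1,"travel":[-0.03,0,0.08],"roll":0},{"gripper":-1,"travel":[-0.06,0,0.11],"roll":0},{"gripper":-1,"travel":[-0.09,0,0.12],"roll":0},{"gripper":-1,"travel":[-0.12,0,0.12],"roll":0},{"gripper":-1,"travel":[-0.12,0,0.12],"roll":0}]'
python3 - <<'E'
from h import *
stat(); snap('wrist','w20.png')
E
```

```text
clock: 42.22
tool_pos: [0.5581, -0.4662, 0.1429]
ee_rot: [0.464, 0.886, -0.001, 0.003]
wrist_force: [-2.7, 2.4, 19.2]
finger_gap: 0.0528
from [ 0.5581 -0.4662  0.1429] yawline -55.28 travel [0.0, 0.0, 0.0] roll -11.056 t 42.2 F [-2.7  2.4 19.2] gap 0.0528
```

View pics/w20.png

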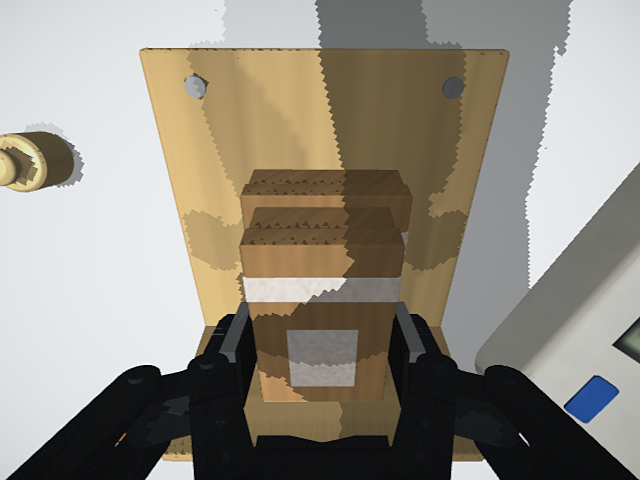

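```bash
python3 -m handwheel '[{"gripper":-1,"travel":[-0.05,0,0.0],"roll":0},{"gripper":-1,"travel":[-0.1,0,0.01],"roll":0},{"gripper":-1,"travel":[-0.14,0,0.02],"roll":0},{"gripper":-1,"travel":[-0.14,0,0.02],"roll":0}]'
python3 - <<'E'
from h import *
stat()
E
```

```text
clock: 42.78
tool_pos: [0.5629, -0.473, 0.1407]
ee_rot: [0.464, 0.886, -0.001, 0.003]
wrist_force: [-1.9, 2.4, 13.9]
finger_gap: 0.0523
from [ 0.5629 -0.473   0.1407] yawline -55.28 travel [0.0, 0.0, 0.0] roll -11.056 t 42.8 F [-1.9  2.4 13.9] gap 0.0523
```

```bash
python3 -m handwheel '[{"gripper":-1,"travel":[-0.04,0,0.01],"roll":0},{"gripper":-1,"travel":[-0.08,0,0.02],"roll":0},{"gripper":-1,"travel":[-0.12,0,0.02],"roll":0},{"gripper":-1,"travel":[-0.12,0,0.02],"roll":0}]'
python3 - <<'E'
from h import *
stat()
E
```

```text
clock: 43.28
tool_pos: [0.5644, -0.475, 0.1402]
ee_rot: [0.464, 0.886, 0.001, -0.002]
wrist_force: [-12.1, 14.5, 26.5]
finger_gap: 0.0524
from [ 0.5644 -0.475   0.1402] yawline -55.26 travel [0.0, 0.0, 0.0] roll -11.051 t 43.3 F [-12.1  14.5  26.5] gap 0.0524
```

```bash
python3 -m handwheel '[{"gripper":1,"travel":[0.02,0,-0.02],"roll":0},{"gripper":1,"travel":[0.02,0,-0.02],"roll":0},{"gripper":1,"travel":[0.02,0,-0.02],"roll":0},{"gripper":1,"travel":[0.02,0,-0.02],"roll":0},{"gripper":1,"travel":[0.05,0,-1],"roll":0},{"gripper":1,"travel":[0.05,0,-1.9],"roll":0},{"gripper":1,"travel":[0.15,0,-1.9],"roll":0},{"gripper":1,"travel":[0.15,0,-1.9],"roll":0}]'
python3 - <<'E'
from h import *
stat(); C=cam('wrist'); carton('wrist','w21.png',.08)
print('deck',proj(rk([(0,.07,0),(0,-.07,0),(-.146,.07,0),(-.146,-.07,0),(0,.07,.074),(0,-.07,.074)]),C).round(0).tolist())
for x0 in (0,-.005): print(x0,proj(rk(box(x0,.086,.054,.056)),C).round(0).tolist(),proj(rk(box(x0,.1,.066,.028)),C).round(0).tolist())
E
```

```text
clock: 44.28
tool_pos: [0.5607, -0.4704, 0.249]
ee_rot: [0.464, 0.886, 0.0, -0.0]
wrist_force: [-0.8, 1.0, -0.4]
finger_gap: 0.0856
from [ 0.5607 -0.4704  0.249 ] yawline -55.28 travel [0.0, 0.0, 0.0] roll -11.056 t 44.3 F [-0.8  1.  -0.4] gap 0.0856
0.97 ctr [ 0.5597 -0.4701] size [57.5 87.9] ang -55.2 px [278. 178. 366. 299.]
0.92 ctr [ 0.549  -0.4526] size [63.7 90.1] ang -55.2 px [274. 139. 376. 279.]
deck [[406.0, 257.0], [242.0, 256.0], [434.0, 72.0], [215.0, 71.0], [425.0, 320.0], [223.0, 320.0]]
0 [[369.0, 196.0], [361.0, 302.0], [287.0, 302.0], [280.0, 196.0]] [[376.0, 157.0], [365.0, 278.0], [282.0, 277.0], [273.0, 157.0]]
-0.005 [[370.0, 189.0], [361.0, 297.0], [287.0, 297.0], [279.0, 189.0]] [[376.0, 149.0], [366.0, 273.0], [282.0, 272.0], [273.0, 149.0]]
```

View pics/w21.png

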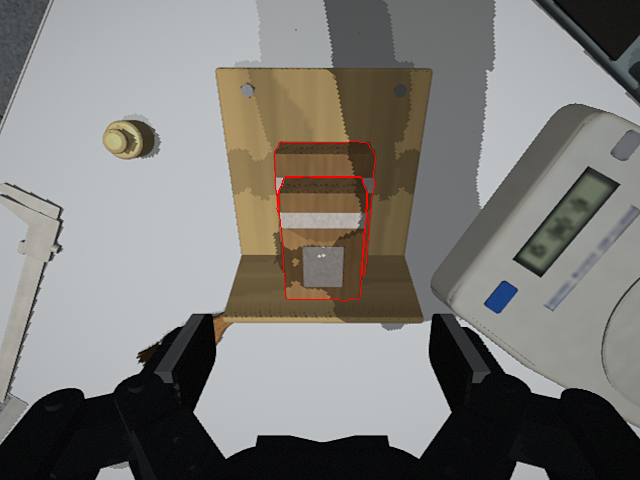

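Run:
```python
from h import *
plan([.44,-.15,.26],-3)
plan([.455,.02,.26],-3)
```

```text
from [ 0.5604 -0.4701  0.2472] yawline -55.28 travel [5.529, 1.389, -0.197] roll -10.457 t 44.4 F [-0.6  0.   0.3] gap 0.0854
from [ 0.5604 -0.4701  0.2472] yawline -55.28 travel [7.715, 3.208, -0.191] roll -10.457 t 44.4 F [-0.6  0.   0.3] gap 0.0854
```

```bash
python3 -m handwheel '[{"gripper":1,"travel":[0.9,0.2,-0.2],"roll":0},{"gripper":1,"travel":[1.8,0.4,-0.2],"roll":-2},{"gripper":1,"travel":[2.7,0.65,-0.2],"roll":-4},{"gripper":1,"travel":[3.6,0.9,-0.2],"roll":-6},{"gripper":1,"travel":[4.5,1.1,-0.2],"roll":-8},{"gripper":1,"travel":[5.4,1.4,-0.2],"roll":-10},{"gripper":1,"travel":[6.2,1.9,-0.2],"roll":-10.46},{"gripper":1,"travel":[6.9,2.5,-0.2],"roll":-10.46},{"gripper":1,"travel":[7.6,3.1,-0.2],"roll":-10.46},{"gripper":1,"travel":[7.72,3.21,-0.2],"roll":-10.46},{"gripper":1,"travel":[7.72,3.21,-0.2],"roll":-10.46},{"gripper":1,"travel":[7.72,3.21,-0.2],"roll":-10.46}]'
python3 - <<'E'
from h import *
stat(); carton('wrist','w22.png')
E
```

```text
clock: 45.88
tool_pos: [0.4553, 0.0188, 0.2607]
ee_rot: [0.027, 1.0, -0.0, -0.001]
wrist_force: [0.2, 0.6, 0.2]
finger_gap: 0.0854
from [0.4553 0.0188 0.2607] yawline -3.07 travel [0.0, 0.0, 0.0] roll -0.613 t 45.9 F [0.2 0.6 0.2] gap 0.0854
0.58 ctr [0.4213 0.021 ] size [42.2 71.6] ang -3.0 px [296. 134. 354. 218.]
```

View pics/w22.png

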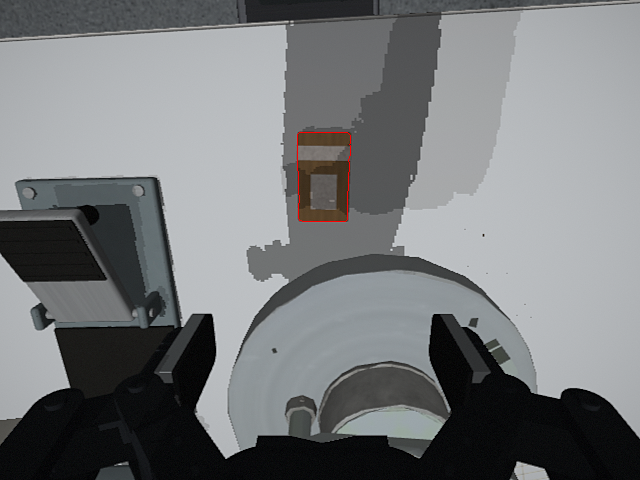

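```bash
python3 - <<'E'
from h import *
plan([.4213,.021,.079],-3)
E
python3 -m handwheel '[{"gripper":1,"travel":[0.56,0.06,0.8],"roll":0},{"gripper":1,"travel":[0.56,0.06,1.7],"roll":0},{"gripper":1,"travel":[0.56,0.06,2.6],"roll":0},{"gripper":1,"travel":[0.56,0.06,3.02],"roll":0},{"gripper":1,"travel":[0.56,0.06,3.02],"roll":0},{"gripper":-1,"travel":[0.56,0.06,3.02],"roll":0},{"gripper":-1,"travel":[0.56,0.06,3.02],"roll":0},{"gripper":-1,"travel":[0.56,0.06,3.02],"roll":0},{"gripper":-1,"travel":[0.56,0.06,3.02],"roll":0},{"gripper":-1,"travel":[0.56,0.06,3.02],"roll":0},{"gripper":-1,"travel":[0.56,0.06,3.02],"roll":0},{"gripper":-1,"travel":[0.56,0.06,3.02],"roll":0}]'
python3 - <<'E'
from h import *
stat(); snap('wrist','w23.png')
plan([.45,-.19,.26],-2)
plan([.6145,-.1905,.26],-2)
E
```

```text
from [0.4554 0.0186 0.261 ] yawline -3.11 travel [0.568, 0.01, 3.034] roll -0.023 t 46.0 F [-0.4 -0.1  0.1] gap 0.0855
clock: 47.48
tool_pos: [0.4234, 0.0248, 0.0817]
ee_rot: [0.026, 1.0, -0.001, 0.002]
wrist_force: [-0.9, -2.0, 6.3]
finger_gap: 0.0408
from [0.4234 0.0248 0.0817] yawline -2.99 travel [0.0, 0.0, 0.0] roll -0.598 t 47.5 F [-0.9 -2.   6.3] gap 0.0408
from [0.4234 0.0248 0.0817] yawline -2.99 travel [-0.64, -3.555, -2.966] roll -0.198 t 47.5 F [-1.  -2.2  5.9] gap 0.0411
from [0.4234 0.0248 0.0817] yawline -2.99 travel [-3.379, -3.42, -2.957] roll -0.198 t 47.5 F [-1.  -2.2  5.9] gap 0.0411
```

View pics/w23.png

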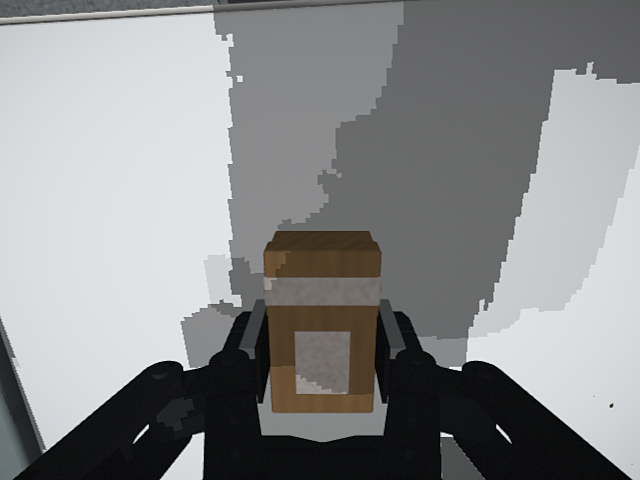

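```bash
python3 -m handwheel '[{"gripper":-1,"travel":[0,0,-0.9],"roll":0},{"gripper":-1,"travel":[0,0,-1.8],"roll":0},{"gripper":-1,"travel":[0,-0.3,-2.6],"roll":0},{"gripper":-1,"travel":[-0.1,-1.1,-2.95],"roll":-0.2},{"gripper":-1,"travel":[-0.3,-2.0,-2.95],"roll":-0.2},{"gripper":-1,"travel":[-0.5,-2.9,-2.95],"roll":-0.2},{"gripper":-1,"travel":[-1.2,-3.4,-2.95],"roll":-0.2},{"gripper":-1,"travel":[-2.1,-3.45,-2.95],"roll":-0.2},{"gripper":-1,"travel":[-3.0,-3.43,-2.95],"roll":-0.2},{"gripper":-1,"travel":[-3.4,-3.42,-2.95],"roll":-0.2},{"gripper":-1,"travel":[-3.4,-3.42,-2.95],"roll":-0.2},{"gripper":-1,"travel":[-3.4,-3.42,-2.95],"roll":-0.2}]'
python3 - <<'E'
from h import *
stat()
plan([.6165,-.1905,.0975],-2)
E
```

```text
clock: 49.02
tool_pos: [0.6142, -0.19, 0.2571]
ee_rot: [0.017, 1.0, 0.0, -0.001]
wrist_force: [-1.1, -0.0, -2.5]
finger_gap: 0.0405
from [ 0.6142 -0.19    0.2571] yawline -1.97 travel [0.0, 0.0, 0.0] roll -0.394 t 49.0 F [-1.1 -0.  -2.5] gap 0.0405
from [ 0.6142 -0.19    0.2571] yawline -1.97 travel [-0.042, -0.008, 2.659] roll 0.006 t 49.0 F [-1.1 -0.  -2.5] gap 0.0405
```

```bash
python3 -m handwheel '[{"gripper":-1,"travel":[-0.04,0,1],"roll":0},{"gripper":-1,"travel":[-0.04,0,2],"roll":0},{"gripper":-1,"travel":[-0.04,0,2.5],"roll":0},{"gripper":-1,"travel":[-0.04,0,2.62],"roll":0},{"gripper":-1,"travel":[-0.04,0,2.67],"roll":0},{"gripper":-1,"travel":[-0.04,0,2.67],"roll":0},{"gripper":1,"travel":[-0.04,0,2.67],"roll":0},{"gripper":1,"travel":[-0.04,0,2.67],"roll":0},{"gripper":1,"travel":[-0.04,0,2.67],"roll":0},{"gripper":1,"travel":[-0.04,0,2.67],"roll":0},{"gripper":1,"travel":[-0.04,0,1.7],"roll":0},{"gripper":1,"travel":[-0.04,0,0.7],"roll":0},{"gripper":1,"travel":[-0.04,0,0.2],"roll":0},{"gripper":1,"travel":[-0.04,0,0.2],"roll":0},{"gripper":1,"travel":[-0.04,0,0.2],"roll":0}]'
python3 - <<'E'
from h import *
stat(); carton('wrist','w24.png',.044)
plan([.4555,-.185,.203],-2)
E
```

```text
clock: 50.9
tool_pos: [0.6171, -0.1903, 0.2441]
ee_rot: [0.017, 1.0, 0.0, -0.001]
wrist_force: [0.2, 0.7, -0.7]
finger_gap: 0.0856
from [ 0.6171 -0.1903  0.2441] yawline -1.98 travel [0.0, 0.0, 0.0] roll -0.397 t 50.9 F [ 0.2  0.7 -0.7] gap 0.0856
0.94 ctr [ 0.6147 -0.1917] size [42.2 74.3] ang -1.9 px [290. 176. 349. 272.]
0.89 ctr [ 0.5547 -0.4098] size [12.2 29.3] ang -17.2 px [  0. 131.  21. 177.]
from [ 0.6167 -0.1901  0.2431] yawline -1.98 travel [2.686, -0.009, 0.677] roll 0.003 t 51.0 F [ 0.4  0.5 -0.8] gap 0.0853
```

View pics/w24.png

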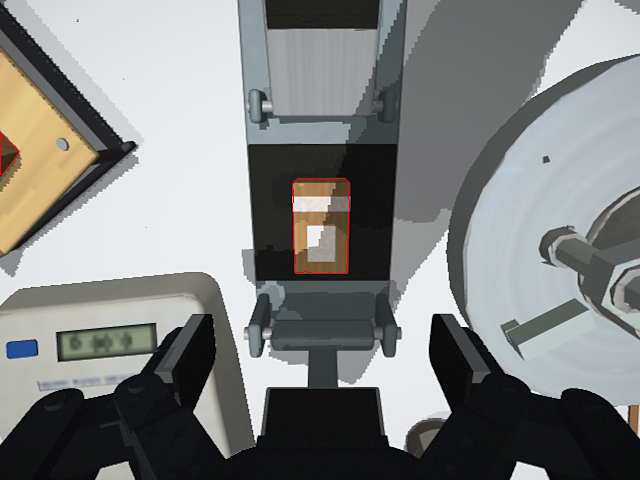

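Carton c is centred. Press it.

```bash
python3 -m handwheel '[{"gripper":-1,"travel":[1,0,0],"roll":0},{"gripper":-1,"travel":[2,0,0],"roll":0},{"gripper":-1,"travel":[2.69,0,0.4],"roll":0},{"gripper":-1,"travel":[2.69,0,0.68],"roll":0},{"gripper":-1,"travel":[2.69,0,0.68],"roll":0},{"gripper":-1,"travel":[2.69,0,0.68],"roll":0},{"gripper":-1,"travel":[2.69,0,0.68],"roll":0},{"gripper":-1,"travel":[2.69,0,1.2],"roll":0},{"gripper":-1,"travel":[2.69,0,1.5],"roll":0},{"gripper":-1,"travel":[2.69,0,1.7],"roll":0},{"gripper":-1,"travel":[2.69,0,1.8],"roll":0},{"gripper":-1,"travel":[2.69,0,1.9],"roll":0},{"gripper":-1,"travel":[2.69,0,2.0],"roll":0},{"gripper":-1,"travel":[2.69,0,2.08],"roll":0},{"gripper":-1,"travel":[2.69,0,2.14],"roll":0},{"gripper":-1,"travel":[2.69,0,2.18],"roll":0},{"gripper":-1,"travel":[2.69,0,2.22],"roll":0},{"gripper":-1,"travel":[2.69,0,2.25],"roll":0},{"gripper":-1,"travel":[2.69,0,2.25],"roll":0}]'
python3 - <<'E'
from h import *
stat()
E
```

```text
clock: 53.38
tool_pos: [0.455, -0.1852, 0.1131]
ee_rot: [0.017, 1.0, -0.001, -0.001]
wrist_force: [-13.4, 2.0, 29.9]
finger_gap: -0.0003
from [ 0.455  -0.1852  0.1131] yawline -2.0 travel [0.0, 0.0, 0.0] roll -0.399 t 53.4 F [-13.4   2.   29.9] gap -0.0003
```

```bash
python3 -m handwheel '[{"gripper":-1,"travel":[0,0,0],"roll":0},{"gripper":-1,"travel":[0,0,0.02],"roll":0},{"gripper":-1,"travel":[0,0,0.02],"roll":0},{"gripper":-1,"travel":[0,0,0.02],"roll":0},{"gripper":-1,"travel":[0,0,-0.2],"roll":0},{"gripper":-1,"travel":[0,0,-0.4],"roll":0},{"gripper":-1,"travel":[0,0,-0.6],"roll":0},{"gripper":-1,"travel":[0,0,-1],"roll":0},{"gripper":-1,"travel":[0,0,-2],"roll":0},{"gripper":1,"travel":[-1,0,-2.3],"roll":0},{"gripper":1,"travel":[-2,0,-2.3],"roll":0},{"gripper":1,"travel":[-2.66,0,-2.3],"roll":0},{"gripper":1,"travel":[-2.66,0,-2.3],"roll":0},{"gripper":1,"travel":[-2.66,0,-2.3],"roll":0}]'
python3 - <<'E'
from h import *
stat(); carton('wrist','w25.png',.044)
plan([.615,-.191,.098],-2)
E
```

```text
clock: 55.12
tool_pos: [0.6148, -0.19, 0.2473]
ee_rot: [0.017, 1.0, 0.0, -0.001]
wrist_force: [0.0, 0.5, -1.0]
finger_gap: 0.0852
from [ 0.6148 -0.19    0.2473] yawline -1.97 travel [0.0, 0.0, 0.0] roll -0.394 t 55.1 F [ 0.   0.5 -1. ] gap 0.0852
0.64 ctr [ 0.5556 -0.4116] size [15.1 37.3] ang -17.2 px [  2. 131.  23. 186.]
from [ 0.6145 -0.1902  0.2481] yawline -2.01 travel [-0.013, -0.013, 2.501] roll -0.001 t 55.2 F [ 0.3 -0.3 -0.3] gap 0.0852
```

View pics/w25.png

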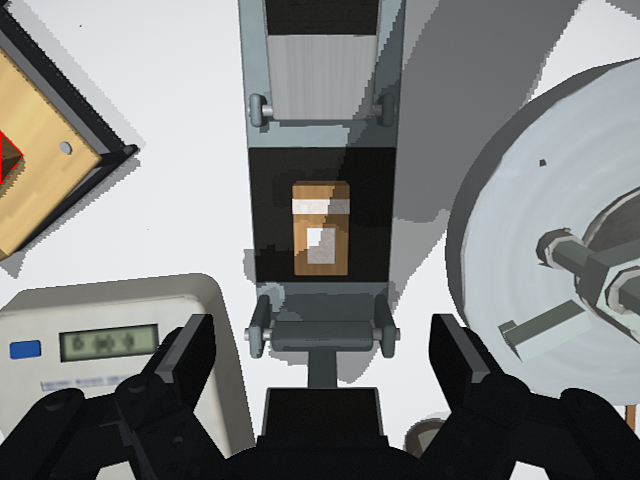

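```bash
python3 -m handwheel '[{"gripper":1,"travel":[-0.02,0,1],"roll":0},{"gripper":1,"travel":[-0.02,0,2],"roll":0},{"gripper":1,"travel":[-0.02,0,2.35],"roll":0},{"gripper":1,"travel":[-0.02,0,2.46],"roll":0},{"gripper":1,"travel":[-0.02,0,2.46],"roll":0},{"gripper":-1,"travel":[-0.02,0,2.46],"roll":0},{"gripper":-1,"travel":[-0.02,0,2.46],"roll":0},{"gripper":-1,"travel":[-0.02,0,2.46],"roll":0},{"gripper":-1,"travel":[-0.02,0,2.46],"roll":0},{"gripper":-1,"travel":[-0.02,0,2.46],"roll":0},{"gripper":-1,"travel":[-0.02,0,2.46],"roll":0},{"gripper":-1,"travel":[-0.02,0,2.46],"roll":0}]'
python3 - <<'E'
from h import *
stat()
p=rk([(-.048,0,.056)])[0]; print(p)
plan([*p[:2],.29],-55.3)
E
```

```text
clock: 56.72
tool_pos: [0.6177, -0.1908, 0.102]
ee_rot: [0.017, 1.0, -0.001, 0.001]
wrist_force: [0.1, -0.7, 5.8]
finger_gap: 0.0401
from [ 0.6177 -0.1908  0.102 ] yawline -1.98 travel [0.0, 0.0, 0.0] roll -0.396 t 56.7 F [ 0.1 -0.7  5.8] gap 0.0401
[ 0.56186433 -0.47130877  0.08652155]
from [ 0.6177 -0.1908  0.102 ] yawline -1.98 travel [0.761, -4.708, -3.13] roll 10.664 t 56.7 F [ 0.1 -0.7  5.8] gap 0.0401
```

```bash
python3 -m handwheel '[{"gripper":-1,"travel":[0,0,-0.5],"roll":0},{"gripper":-1,"travel":[0,0,-1.4],"roll":0},{"gripper":-1,"travel":[0,0,-2.3],"roll":0},{"gripper":-1,"travel":[0.2,-0.7,-3.0],"roll":2},{"gripper":-1,"travel":[0.4,-1.6,-3.13],"roll":4},{"gripper":-1,"travel":[0.5,-2.4,-3.13],"roll":6},{"gripper":-1,"travel":[0.6,-3.2,-3.13],"roll":8},{"gripper":-1,"travel":[0.7,-4.0,-3.13],"roll":10},{"gripper":-1,"travel":[0.76,-4.71,-3.13],"roll":10.66},{"gripper":-1,"travel":[0.76,-4.71,-3.13],"roll":10.66},{"gripper":-1,"travel":[0.76,-4.71,-3.13],"roll":10.66},{"gripper":-1,"travel":[0.76,-4.71,-2.4],"roll":10.66},{"gripper":-1,"travel":[0.76,-4.71,-1.7],"roll":10.66},{"gripper":-1,"travel":[0.76,-4.71,-1.46],"roll":10.66},{"gripper":-1,"travel":[0.76,-4.71,-1.46],"roll":10.66},{"gripper":-1,"travel":[0.76,-4.71,-1.46],"roll":10.66}]'
python3 - <<'E'
from h import *
stat(); snap('wrist','w26.png')
E
```

```text
clock: 58.72
tool_pos: [0.5625, -0.4716, 0.1905]
ee_rot: [0.464, 0.886, -0.001, 0.002]
wrist_force: [0.3, -0.0, -2.0]
finger_gap: 0.0403
from [ 0.5625 -0.4716  0.1905] yawline -55.25 travel [0.0, 0.0, 0.0] roll -11.049 t 58.7 F [ 0.3 -0.  -2. ] gap 0.0403
```

View pics/w26.png

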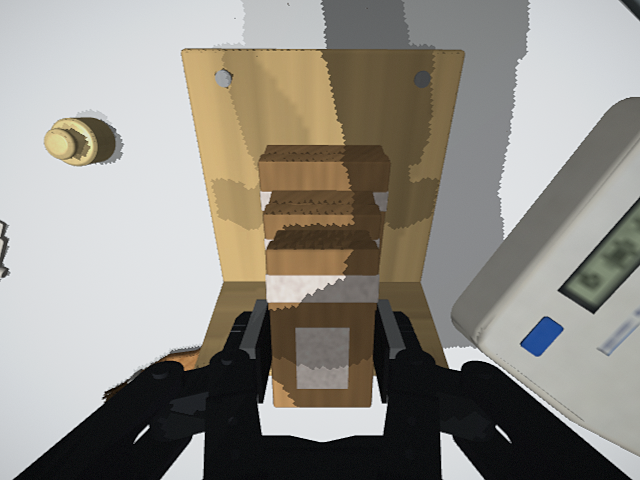

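```bash
python3 -m handwheel '[{"gripper":-1,"travel":[0,0,0.1],"roll":0},{"gripper":-1,"travel":[0,0,0.16],"roll":0},{"gripper":-1,"travel":[0,0,0.2],"roll":0},{"gripper":-1,"travel":[0,0,0.24],"roll":0},{"gripper":-1,"travel":[0,0,0.28],"roll":0},{"gripper":-1,"travel":[0,0,0.28],"roll":0}]'
python3 - <<'E'
from h import *
stat(); snap('wrist','w27.png')
E
```

```text
clock: 59.52
tool_pos: [0.5634, -0.474, 0.1767]
ee_rot: [0.464, 0.886, -0.002, 0.005]
wrist_force: [0.3, -2.4, 13.4]
finger_gap: 0.0408
from [ 0.5634 -0.474   0.1767] yawline -55.31 travel [0.0, 0.0, 0.0] roll -11.062 t 59.5 F [ 0.3 -2.4 13.4] gap 0.0408
```

View pics/w27.png

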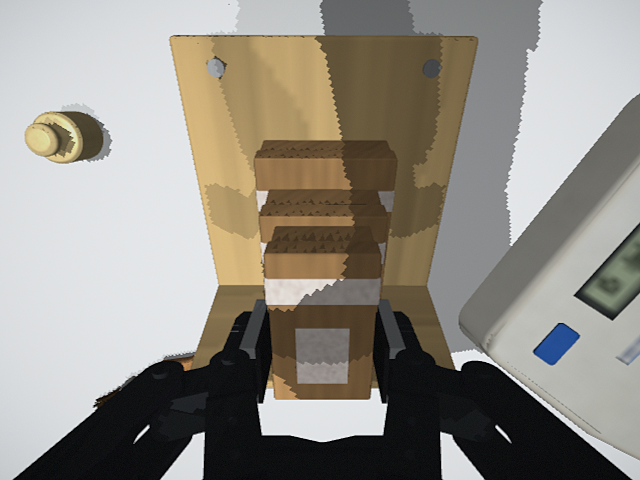

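```bash
python3 -m handwheel '[{"gripper":-1,"travel":[0,0,0.04],"roll":0},{"gripper":-1,"travel":[-0.03,0,0.08],"roll":0},{"gripper":-1,"travel":[-0.06,0,0.11],"roll":0},{"gripper":-1,"travel":[-0.09,0,0.13],"roll":0},{"gripper":-1,"travel":[-0.12,0,0.13],"roll":0},{"gripper":-1,"travel":[-0.12,0,0.13],"roll":0}]'
python3 - <<'E'
from h import *
stat(); snap('wrist','w28.png')
E
```

```text
clock: 60.32
tool_pos: [0.5666, -0.4784, 0.1697]
ee_rot: [0.464, 0.886, -0.001, 0.004]
wrist_force: [-4.3, 2.9, 20.0]
finger_gap: 0.04
from [ 0.5666 -0.4784  0.1697] yawline -55.29 travel [0.0, 0.0, 0.0] roll -11.058 t 60.3 F [-4.3  2.9 20. ] gap 0.04
```

View pics/w28.png

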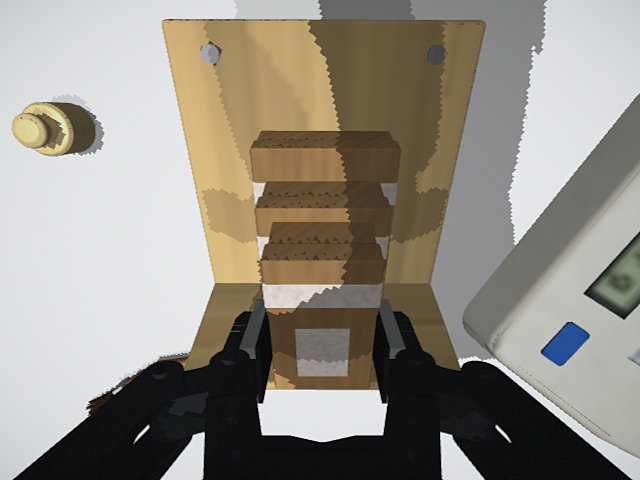

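```bash
python3 -m handwheel '[{"gripper":-1,"travel":[-0.05,0,0.01],"roll":0},{"gripper":-1,"travel":[-0.1,0,0.02],"roll":0},{"gripper":-1,"travel":[-0.14,0,0.03],"roll":0},{"gripper":-1,"travel":[-0.18,0,0.03],"roll":0},{"gripper":-1,"travel":[-0.18,0,0.03],"roll":0}]'
python3 - <<'E'
from h import *
stat()
E
```

```text
clock: 61.0
tool_pos: [0.5722, -0.486, 0.1673]
ee_rot: [0.464, 0.886, -0.0, 0.002]
wrist_force: [-5.2, 6.9, 19.8]
finger_gap: 0.0407
from [ 0.5722 -0.486   0.1673] yawline -55.27 travel [0.0, 0.0, 0.0] roll -11.054 t 61.0 F [-5.2  6.9 19.8] gap 0.0407
```

Contact is just beginning (8.6 N). A little more.

```bash
python3 -m handwheel '[{"gripper":-1,"travel":[-0.04,0,0.0],"roll":0},{"gripper":-1,"travel":[-0.07,0,0.0],"roll":0},{"gripper":-1,"travel":[-0.07,0,0.0],"roll":0}]'
python3 - <<'E'
from h import *
stat()
E
```

```text
clock: 61.38
tool_pos: [0.5726, -0.4864, 0.1672]
ee_rot: [0.464, 0.886, 0.001, -0.001]
wrist_force: [-11.6, 15.3, 26.0]
finger_gap: 0.0401
from [ 0.5726 -0.4864  0.1672] yawline -55.25 travel [0.0, 0.0, 0.0] roll -11.05 t 61.4 F [-11.6  15.3  26. ] gap 0.0401
```

Against the backstop (19 N, no further motion). Release, rise and inspect.

```bash
python3 -m handwheel '[{"gripper":1,"travel":[0.02,0,-0.02],"roll":0},{"gripper":1,"travel":[0.02,0,-0.02],"roll":0},{"gripper":1,"travel":[0.02,0,-0.02],"roll":0},{"gripper":1,"travel":[0.02,0,-0.02],"roll":0},{"gripper":1,"travel":[0.05,0,-0.9],"roll":0},{"gripper":1,"travel":[0.05,0,-1.6],"roll":0},{"gripper":1,"travel":[0.2,0,-1.6],"roll":0},{"gripper":1,"travel":[0.2,0,-1.6],"roll":0},{"gripper":1,"travel":[0.2,0,-1.6],"roll":0}]'
python3 - <<'E'
from h import *
stat(); C=cam('wrist'); carton('wrist','w29.png',.1)
print('deck',proj(rk([(0,.07,0),(0,-.07,0),(-.146,.07,0),(-.146,-.07,0),(0,.07,.074),(0,-.07,.074)]),C).round(0).tolist())
for x0 in (0,-.005): print(x0,proj(rk(box(x0,.072,.042,.084)),C).round(0).tolist(),proj(rk(box(x0,.086,.054,.056)),C).round(0).tolist(),proj(rk(box(x0,.1,.066,.028)),C).round(0).tolist())
E
```

```text
clock: 62.5
tool_pos: [0.5672, -0.4796, 0.2565]
ee_rot: [0.464, 0.886, 0.0, -0.001]
wrist_force: [0.1, 0.7, -0.0]
finger_gap: 0.0854
from [ 0.5672 -0.4796  0.2565] yawline -55.29 travel [0.0, 0.0, 0.0] roll -11.057 t 62.5 F [ 0.1  0.7 -0. ] gap 0.0854
0.76 ctr [ 0.5464 -0.4504] size [58.7 81.1] ang -56.4 px [272. 125. 375. 259.]
0.7 ctr [ 0.5691 -0.4832] size [45.7 76.5] ang -55.2 px [287. 197. 359. 306.]
0.6 ctr [ 0.5564 -0.4654] size [52.6 80. ] ang -55.2 px [279. 157. 366. 280.]
deck [[405.0, 242.0], [243.0, 242.0], [433.0, 55.0], [216.0, 54.0], [424.0, 301.0], [224.0, 300.0]]
0 [[361.0, 219.0], [355.0, 311.0], [293.0, 311.0], [288.0, 219.0]] [[369.0, 176.0], [360.0, 284.0], [287.0, 284.0], [280.0, 176.0]] [[375.0, 138.0], [365.0, 261.0], [283.0, 261.0], [274.0, 138.0]]
-0.005 [[362.0, 211.0], [355.0, 305.0], [293.0, 305.0], [287.0, 211.0]] [[369.0, 168.0], [361.0, 279.0], [287.0, 279.0], [280.0, 168.0]] [[375.0, 131.0], [365.0, 256.0], [282.0, 256.0], [273.0, 131.0]]
```

View pics/w29.png

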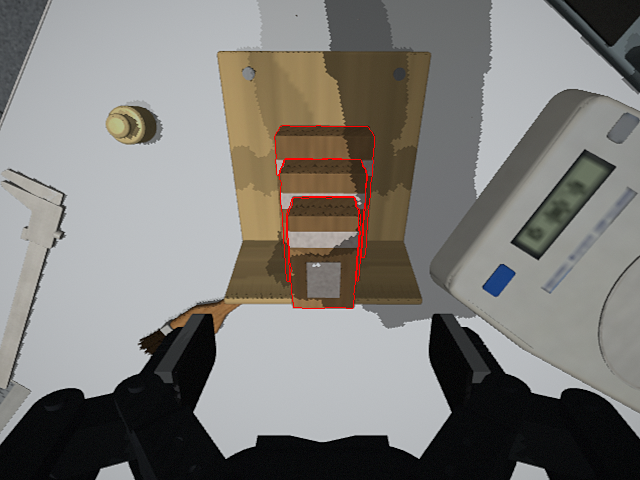

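Run:
```python
from h import *
im=snap('wrist','w30.png'); C=cam('wrist')
cv2.imwrite('pics/w30z.png',cv2.resize(im[110:320,215:435],None,fx=2.8,fy=2.8,interpolation=cv2.INTER_CUBIC))
im=snap('side','s3.png'); S=cam('side')
cv2.imwrite('pics/s3z.png',cv2.resize(im[130:240,290:420],None,fx=5,fy=5,interpolation=cv2.INTER_CUBIC))
```

```text
(no output)
```

View pics/w30z.png

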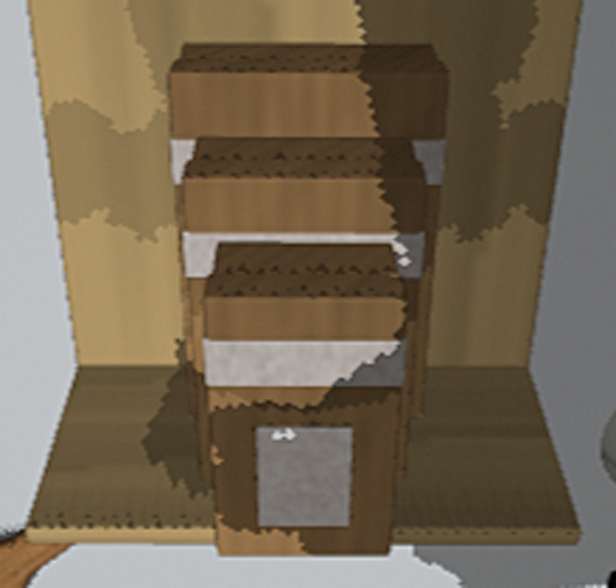

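View pics/s3z.png

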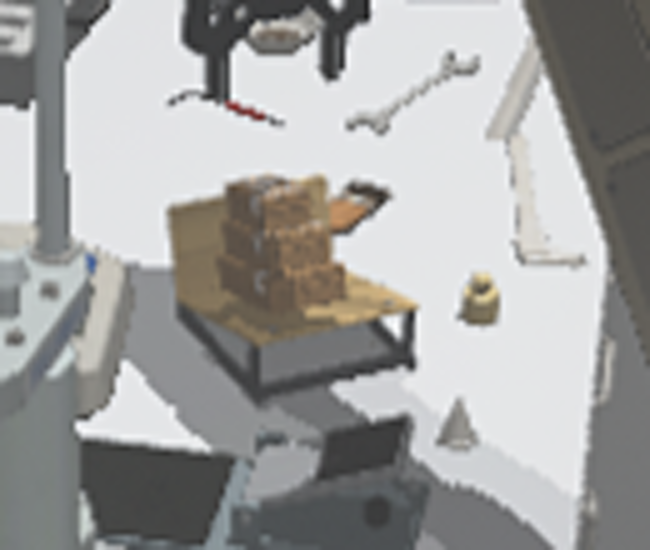

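```bash
python3 -m handwheel '[{"gripper":1,"travel":[0.5,0,-0.3],"roll":0},{"gripper":1,"travel":[1.0,0,-0.6],"roll":0},{"gripper":1,"travel":[1.0,0,-0.6],"roll":0},{"gripper":1,"travel":[1.0,0,-0.6],"roll":0}]'
python3 - <<'E'
from h import *
stat(); snap('wrist','w31.png'); im=snap('top','t5.png')
cv2.imwrite('pics/t5z.png',cv2.resize(im[180:310,340:500],None,fx=4.5,fy=4.5,interpolation=cv2.INTER_CUBIC))
for n in ['tread_centre']:
    for d in manip.place_of('top',n)[:1]:
        p=np.array(d['point'])*[640,480]; print(n,round(d['conf'],2),p.round(1))
E
```

```text
clock: 63.2
tool_pos: [0.5333, -0.4307, 0.2934]
ee_rot: [0.464, 0.886, -0.0, 0.0]
wrist_force: [-0.6, 0.5, -0.1]
finger_gap: 0.0854
from [ 0.5333 -0.4307  0.2934] yawline -55.28 travel [0.0, 0.0, 0.0] roll -11.057 t 63.2 F [-0.6  0.5 -0.1] gap 0.0854
tread_centre 0.68 [375.7 277.2]
```

View pics/w31.png

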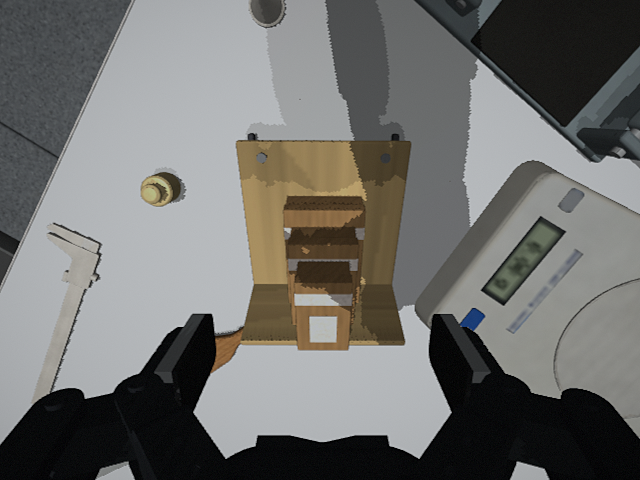

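The pile is square and centred against the backstop. The treadle is back at its rest pixel (375.7, 277.2, against 375.5, 277.2 at the start). I'm handing the job in.

```bash
python3 -c "
from workcell import manip
print(manip.close_job())"
```

```text
the job is handed in; nothing more can be done
None
```

I sealed all three cartons, largest to smallest, stacked them on the rack and handed the job in at about 63 s; no verdict was reported.

- **Sealing:** Each carton lay within about 2 mm of the pad centre and square to it. I pushed the treadle until it stopped moving, at 30 to 34 N. Carton c had been knocked about 25 mm from its first position, so I measured it again before picking it up.
- **Pile:** I slid each carton down the deck until I felt it meet the backstop. Afterwards I pushed carton a again with shut fingers, because releasing it seemed to have pulled it back 2 to 3 mm. The last wrist-camera check showed the cartons flat, square and centred with a below b below c. Each end is within about 2 mm of the backstop.
- **Treadle and gripper:** The treadle is back at its rest position in the picture, and the gripper is open and clear of everything.
- **Bystanders:** I never went near the stopwatch, cone or weight. The cone and weight were still in place in the last pictures, but I did not measure any of the three again.
- **Disagreement:** The rack edges in the wrist pictures sat 2 to 4 pixels (about 2 mm) from where my model put them. The detector missed carton c on the pad once, so I went by the picture there.

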